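# Put the plaster casting moulds together

### The arm

A 6-joint arm with a two-finger parallel gripper is mounted at the origin on the work surface. World frame = base frame: x ahead of the robot, y to its left, z up, the work surface at z = 0. Lengths are in m, angles in rad, forces in N, time in s.
With the tool pointing down it reaches from about 0.25 to 0.775 m from the base axis. Payload 4 kg.
Tool frame: the origin (TCP) lies midway between the tips of the shut fingers; the grasp point (between the pads) lies 19 mm behind it; y points along the fingers, x is the direction in which the jaws open and shut, and the axes are right-handed (so a half turn about y gives the same grasp; the last joint's range is limited). The gripper opens to 94 mm and grips with 3 to 60 N. Pads are 16 mm wide; open, the fingers measure 119 mm over their backs; the gripper's body (75 mm by 177 mm) begins 78 mm behind the grasp point.
Start: joints at [-1.273, 0.087, 1.371, -0, 1.684, -0.103], TCP at [0.215, -0.506, 0.206] pointing down, gripper open.
Joint ranges: [-3.1, 3.1], [-0.76, 2.03], [0.27, 2.55], [-1.08, 4.22], [0.17, 2.65], [-2.57, 2.57]. Speed limits (rad/s): [2.79, 2.79, 3.14, 3.14, 3.14, 3.14].

### API

Orientations are given as [roll, pitch, yaw] about the fixed x, y, z axes, in that order (R = Rz(yaw) Ry(pitch) Rx(roll)).
In Python, from bench import robot gives the robot as it stands.
- The arm moves only by the shell command python3 -m creep 'ROWS'. ROWS is JSON, a list of rows, each a list of 7 numbers: the shift along the tool's x, y, z in mm, then the turn, a rotation vector about the tool's x, y, z in degrees, then the closure in counts, from 0 (fully open) to 255 (shut). A call has 1 to 5 rows; each row is the pose to reach, as a shift and turn from the pose commanded when the call began, along the tool's axes at that moment; what a row does not reach only later rows make up. A row lasts 1/8 s, in which the tool goes at most 62.5 mm and 10.7 degrees, less where a joint would pass 70% of its speed; a pose out of reach is approached as far as the arm can. A call with a gripper value outside its range is refused whole. The fingers move at their own pace and stop on an object; the grip force is fixed at half the most. Time passes only in rows, so rows that repeat a pose let the fingers close. It gives the time, the measured TCP pose, the force and the opening at its end, in the units of the state.
- robot.get_obs(): the state, without advancing time (a new reading comes with each control period).
- robot.snapshot(name): name is "scene" or "top" or "wrist"; returns a dict with "color" (420x560x3 uint8, blue, green, red), "fx", "fy", "cx", "cy" (pixels), "world_from_camera" (4x4, takes a point from camera to world coordinates); the wrist camera has in their place "mount" (4x4, takes a point from camera to tool coordinates, whose origin is the TCP and whose axes are the tool frame's). Camera axes: x right, y down, z forward; pixel columns grow to the right and rows downward; lengths in m; the calibration is good to about 2 mm. A picture is of the moment at which its call begins: read the wrist's pose just before it. There is no depth.
- robot.close_job(): hands the job in, once; it reports no verdict.
Trained networks look in the newest picture that a camera, given by its name, has taken for a name from the list of things; names that differ only in an ending like _2 or _b are one class to them, and where a whole thing is asked for, a point or a joint stands for the part that bears it (a point fixed in the world has none). Each returns a list of dicts, best first, with "p" (0 to 1); they miss things now and then, are a little off and sometimes report something else, mostly with a low value. They report only what shows in the picture. A call takes as long as a camera call.
- robot.spot_in(name, camera): "point" ([x, y, z] in m, in world coordinates, good to about 4 mm: the middle of the surface that is visible of it).
- robot.landmark_of(name, camera): "point" ([x, y, z] in m, in world coordinates, good to about 4 mm: a listed point, or the origin of a listed thing).
The state is a dict: "time": time; "joint_positions": joint angles; "qvel": joint speeds; "joint_torque": joint torques, N m; "tool_pos": TCP position; "ee_rot": TCP orientation; "wrist_force": force on the tool from outside, world axes, zero at the start; "wrist_torque": the same for the moment, N m; "width": finger opening in m.
Only numpy, scipy, OpenCV 4.12 (cv2) and the standard library are available. Lean on these libraries where they do the work, as an engineer would, in place of code of your own. Each camera call takes 0.05 s, during which the arm holds its last target.

### The job

Put the dried plaster moulds together on the cutting mat so that they do not warp: the long top and the square top each go on the bottom half of the same outline, and the round mould is built up from its base with the body ring and then the pouring collar on top. Every part must drop right down over its pins, boss or lip, so that it lies flat on the part below with the outlines lined up; put each part down gently, since dropped plaster chips, and keep the bottom parts flat on the mat. Leave the freshly carved clay pod on its wooden stand undisturbed.

Things in the scene. Friction and masses are not known exactly. Their poses are not given: they have to be found in the camera images.
- long_base_face (a point): Bottom half of the long mould: loose off-white plaster block 114 x 64 x 30 mm on the green mat, three round hollows (21 mm) in a row along x, four natches (tapered registration pins, 14 mm wide, 7 mm high) near the corners. Point: centre of its flat upper face, 30 mm above its underside; x along the long side, z up.
- square_base_face (a point): Bottom half of the square mould: loose off-white plaster block 68 x 68 x 30 mm on the mat, one round hollow (35 mm) in the middle, four natches (tapered pins, 14 mm wide, 7 mm high) near the corners. Point: centre of its flat upper face, 30 mm above its underside; x, y along its sides, z up.
- round_base_face (a point): Bottom of the round mould: loose off-white plaster disc, 68 mm across, 26 mm high, on the mat; a raised, tapered, slightly dished boss on top (52 mm wide at its foot, 43 mm at its top, 7 mm high). Point: centre of the flat face the boss rises from, 26 mm above its underside; z up.
- long_top_centre (a point): Top half of the long mould: plain off-white plaster block 114 x 64 x 34 mm, right way up on the mat, three small dark pour holes in a row on top. Four sockets below (17 mm square, 9 mm deep) drop over the base's natches; 6 mm of lead-in, 2 mm of play once down. Fits either way round. 0.26 kg. Point: its centre, 17 mm above its underside; x along the long side, z up.
- square_top_centre (a point): Top half of the square mould: plain off-white plaster block 68 x 68 x 34 mm, right way up on the mat, one dark pour hole (16 mm) in the middle of its top. Four sockets below (17 mm square, 9 mm deep) drop over the base's natches; 6 mm of lead-in, 2 mm of play once down. Fits at any quarter turn. 0.17 kg. Point: its centre, 17 mm above its underside; x, y along its sides, z up.
- body_ring_centre (a point): Body ring (middle part) of the round mould: off-white plaster ring, 68 mm across, 42 mm high, open bore 36 mm, right way up; on top a tapered lip 52 mm wide, 7 mm high. A recess below (57 mm wide, 9 mm deep) drops over the round base's boss, at any turn. 0.14 kg. Point: on its axis, 21 mm above its underside and 21 mm below the flat top face that carries the lip; z up.
- pouring_collar_centre (a point): Pouring collar (top part) of the round mould: off-white plaster disc, 68 mm across, 26 mm high, right way up; flat top with a funnel (38 mm wide, dark at the bottom). A recess below (57 mm wide, 9 mm deep) drops over the body ring's lip, at any turn. 0.09 kg. Point: its centre, 13 mm above its underside; z up.
- pod_stand_foot (a point): Wooden block 60 x 60 x 22 mm with a thin upright pin that carries a freshly carved, soft grey clay pod 35 mm wide; 88 mm tall in all. Not to be disturbed. Point: centre of the block, 11 mm above the mat.

How it is judged:
At the end, for the whole second after the job is handed in: Each part lies on its match (long top, square top and body ring on their bases, collar on the ring): centres within 6 mm, faces closed within 3 mm, long sides within 7 and square sides within 8.5 degrees, all level within 4.5 degrees, bases flat on the mat, everything at rest (horizontal distance between long_top_centre and long_base_face below 0.006 m and z of long_top_centre in the frame of long_base_face between 0.013 and 0.02 m and angle between the x axis of long_top_centre and the x axis of long_base_face, either way round below 0.12 rad and horizontal distance between square_top_centre and square_base_face below 0.006 m and z of square_top_centre in the frame of square_base_face between 0.013 and 0.02 m and (angle between the x axis of square_top_centre and the x axis of square_base_face, either way round below 0.15 rad or angle between the x axis of square_top_centre and the x axis of square_base_face, either way round above 1.42 rad) and horizontal distance between body_ring_centre and round_base_face below 0.006 m and z of body_ring_centre in the frame of round_base_face between 0.017 and 0.024 m and horizontal distance between pouring_collar_centre and body_ring_centre below 0.006 m and z of pouring_collar_centre in the frame of body_ring_centre between 0.03 and 0.037 m and height (world z) of each of long_base_face, square_base_face below 0.037 m and angle between each of long_base_face, square_base_face, round_base_face, long_top_centre, square_top_centre, body_ring_centre, pouring_collar_centre's own z axis and vertical below 0.08 rad and height (world z) of round_base_face below 0.033 m and linear speed of each of long_base, square_base, round_base, long_top, square_top, body_ring, pouring_collar below 0.02 m/s); the robot touches nothing.
It fails at once if the long top is dropped (falls free, faster than 0.6 m/s, which is a fall of about 2 cm) (linear speed of long_top above 0.6 m/s and contact force between the fingers and long_top below 0.05 N).
It fails at once if the square top is dropped (falls free, faster than 0.6 m/s, which is a fall of about 2 cm) (linear speed of square_top above 0.6 m/s and contact force between the fingers and square_top below 0.05 N).
It fails at once if the body ring is dropped (falls free, faster than 0.6 m/s, which is a fall of about 2 cm) (linear speed of body_ring above 0.6 m/s and contact force between the fingers and body_ring below 0.05 N).
It fails at once if the pouring collar is dropped (falls free, faster than 0.6 m/s, which is a fall of about 2 cm) (linear speed of pouring_collar above 0.6 m/s and contact force between the fingers and pouring_collar below 0.05 N).
It fails at once if the stand with the fresh clay pod is moved more than 15 mm or tipped (distance of pod_stand_foot from where it was at the start of the episode above 0.015 m or angle between pod_stand_foot's own z axis and vertical above 0.25 rad).
It also fails if it takes over 109 s, if anything falls off the work surface, if the arm or the gripper's body presses on something with over 40 N, if the wrist force passes 120 N, or if a joint passes its speed limit or range.

## Working session

There is one attempt and no reset: what is moved stays moved. The work goes in short steps, Python scripts to look and compute and a shell command to move; the robot and the scene stay as the last step left them, time stands still between calls to the robot, and variables do not carry over. Pictures are saved under pics/ and viewed, and the job is handed in when it is done.

```bash
ls; mkdir -p pics
python3 - <<'E'
from bench import robot
import cv2
print(robot.get_obs())
for n in ["scene","top","wrist"]:
    s=robot.snapshot(n); cv2.imwrite(f"pics/{n}0.png",s["color"])
    print(n,s["fx"],s["cx"],s["cy"],s.get("world_from_camera",s.get("mount")))
for t in "long_base_face square_base_face round_base_face long_top_centre square_top_centre body_ring_centre pouring_collar_centre pod_stand_foot".split():
    for c in ["top","scene"]:
        print(t,c,[(d["point"],d["p"]) for d in robot.landmark_of(t,c)[:3]])
E
```

```text
pics
{'time': 0.0, 'joint_positions': array([-1.27308261e+00,  8.79670938e-02,  1.37225195e+00, -2.73842342e-05,
        1.68358033e+00, -1.03083229e-01]), 'qvel': array([ 3.22846753e-05,  6.43046995e-04, -1.23874039e-03,  8.84567108e-04,
       -4.49922194e-04, -6.65663715e-04]), 'joint_torque': array([-6.92978074e-05, -3.40183568e+01, -3.02425182e+01,  7.18140299e-02,
        3.30118323e-02, -1.50032424e-04]), 'tool_pos': array([ 0.21441828, -0.50589036,  0.20429873]), 'ee_rot': array([-1.57059633,  0.00219781, -1.17000221]), 'wrist_force': array([ 0.53781785, -0.52335041, -0.41302535]), 'wrist_torque': array([-0.02634411,  0.04073311, -0.00461239]), 'width': 0.09382313986991848}
scene 467.44559315516045 280.24433563242957 211.81594986148403 [[-0.13392235  0.63920972 -0.75728181  1.31946396]
 [ 0.99098038  0.09005546 -0.09923663  0.10619875]
 [ 0.00476434 -0.76374142 -0.64550472  0.73635372]
 [ 0.          0.          0.          1.        ]]
top 418.6069821747951 279.1035500273954 211.23758212756024 [[-1.90964826e-02 -9.85262064e-01  1.69982324e-01  3.41885762e-01]
 [-9.99812945e-
[... 864 characters left out ...]
)]
round_base_face scene [([0.4505, 0.1071, 0.0298], 0.56), ([0.5305, 0.3765, 0.02], 0.4)]
long_top_centre top [([0.5264, 0.3767, 0.0224], 0.6), ([0.393, -0.26, 0.013], 0.48)]
long_top_centre scene [([0.5279, 0.3778, 0.0151], 0.81)]
square_top_centre top [([0.5389, -0.3673, 0.0157], 0.7)]
square_top_centre scene [([0.5441, -0.3695, 0.0189], 0.82)]
body_ring_centre top [([0.6456, -0.1164, 0.0258], 0.68)]
body_ring_centre scene [([0.6443, -0.1148, 0.0198], 0.87)]
pouring_collar_centre top [([0.6383, 0.1188, 0.0132], 0.88)]
pouring_collar_centre scene [([0.6393, 0.1213, 0.0145], 0.59)]
pod_stand_foot top [([0.3925, -0.2607, 0.0104], 0.7)]
pod_stand_foot scene [([0.3966, -0.2585, 0.0107], 0.76)]
```

View pics/top0.png

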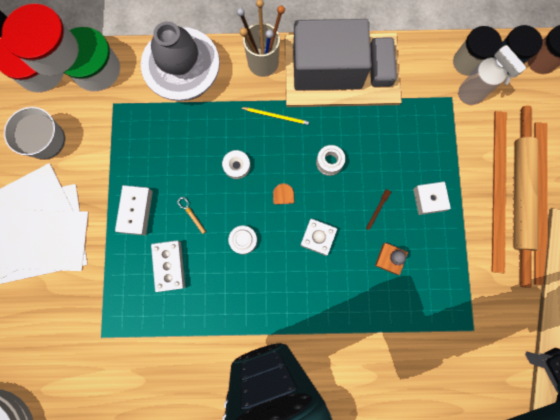

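View pics/scene0.png

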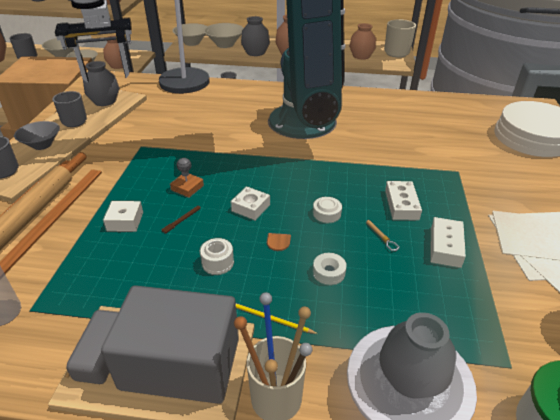

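View pics/wrist0.png

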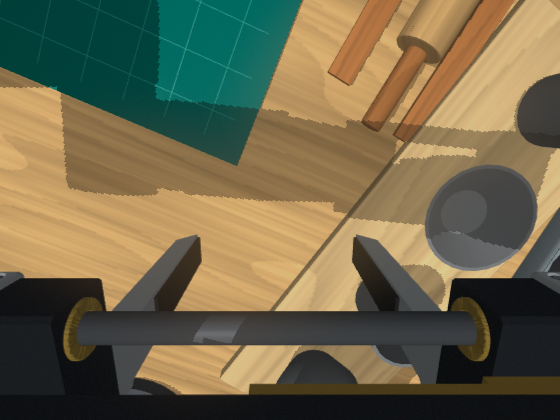

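```bash
cat > h.py <<'E'
from bench import robot
import numpy as np, cv2
from scipy.spatial.transform import Rotation as Ro
def cam(name,obs=None):
    if name=="wrist":
        o=robot.get_obs(); s=robot.snapshot(name)
        T=np.eye(4);T[:3,:3]=Ro.from_euler('xyz',o["ee_rot"]).as_matrix();T[:3,3]=o["tool_pos"]
        W=T@np.array(s["mount"])
    else:
        s=robot.snapshot(name);W=np.array(s["world_from_camera"])
    K=np.array([[s["fx"],0,s["cx"]],[0,s["fy"],s["cy"]],[0,0,1]])
    return s["color"],K,W
def rect(img,K,W,c,z,half=0.08,res=0.00025,ang=0):
    # ortho patch: right = u dir, up = v dir (world rotated by ang); plane z
    n=int(2*half/res); M=np.linalg.inv(W)
    g=(np.arange(n)-n/2+.5)*res
    u,v=np.meshgrid(g,-g)
    ca,sa=np.cos(ang),np.sin(ang)
    P=np.stack([c[0]+ca*u-sa*v,c[1]+sa*u+ca*v,np.full_like(u,z),np.ones_like(u)],-1)@M.T
    px=K[0,0]*P[...,0]/P[...,2]+K[0,2]; py=K[1,1]*P[...,1]/P[...,2]+K[1,2]
    return cv2.remap(img,px.astype(np.float32),py.astype(np.float32),cv2.INTER_LINEAR)
def fit(name,c,z,tag,half=0.08,res=0.00025,th=None,cam_=None):
    img,K,W=cam_ or cam(name)
    p=rect(img,K,W,c,z,half,res)
    g=p.min(axis=2)
    t,m=cv2.threshold(g,th or 0,255,cv2.THRESH_BINARY+(0 if th else cv2.THRESH_OTSU))
    cs,_=cv2.findContours(m,cv2.RETR_EXTERNAL,cv2.CHAIN_APPROX_NONE)
    n=p.shape[0]
    k=max([q for q in cs if cv2.contourArea(q)>400],key=lambda q:cv2.pointPolygonTest(q,(n/2,n/2),True))
    h=cv2.convexHull(k)
    (cx,cy),(w,hh),a=cv2.minAreaRect(h)
    wx=c[0]+(cx-n/2+.5)*res; wy=c[1]-(cy-n/2+.5)*res
    o=p.copy();cv2.drawContours(o,[cv2.boxPoints(((cx,cy),(w,hh),a)).astype(int)],0,(0,0,255),1)
    cv2.imwrite(f"pics/{tag}.png",o)
    (ex,ey),r=cv2.minEnclosingCircle(h)
    print(tag,"thr",t,"rect c",round(wx,4),round(wy,4),"size",round(w*res,4),round(hh*res,4),"angle of w-side(world deg)",round(-a,1),
      "circ",round(c[0]+(ex-n/2+.5)*res,4),round(c[1]-(ey-n/2+.5)*res,4),round(r*res,4))
    return o
E
python3 - <<'E'
from h import *
C=cam("top")
T=dict(lb=(.386,.289,.03),sb=(.4535,-.082,.03),rb=(.45,.107,.026),lt=(.527,.377,.034),st=(.541,-.368,.034),br=(.645,-.1155,.042),pc=(.639,.12,.026))
L=[fit("top",v[:2],v[2],"t_"+k,res=.0005,cam_=C) for k,v in T.items()]
L=[cv2.resize(x,(200,200)) for x in L]+[np.zeros((200,200,3),np.uint8)]
cv2.imwrite("pics/t_all.png",np.vstack([np.hstack(L[:4]),np.hstack(L[4:])]))
E
```

```text
t_lb thr 116.0 rect c 0.3897 0.2891 size 0.0688 0.1175 angle of w-side(world deg) -83.1 circ 0.3895 0.2895 0.066
t_sb thr 110.0 rect c 0.453 -0.0801 size 0.0729 0.0718 angle of w-side(world deg) -22.2 circ 0.4531 -0.0802 0.0483
t_rb thr 113.0 rect c 0.4502 0.1067 size 0.07 0.07 angle of w-side(world deg) -90.0 circ 0.4503 0.1065 0.0355
t_lt thr 131.0 rect c 0.5288 0.3776 size 0.118 0.0678 angle of w-side(world deg) -6.7 circ 0.529 0.3772 0.0662
t_st thr 94.0 rect c 0.5441 -0.3622 size 0.0818 0.0737 angle of w-side(world deg) -82.9 circ 0.5438 -0.3618 0.0532
t_br thr 100.0 rect c 0.6434 -0.1156 size 0.0789 0.071 angle of w-side(world deg) -5.2 circ 0.6435 -0.114 0.0404
t_pc thr 107.0 rect c 0.6419 0.122 size 0.0702 0.0742 angle of w-side(world deg) -63.4 circ 0.6419 0.122 0.0376
```

View pics/t_all.png

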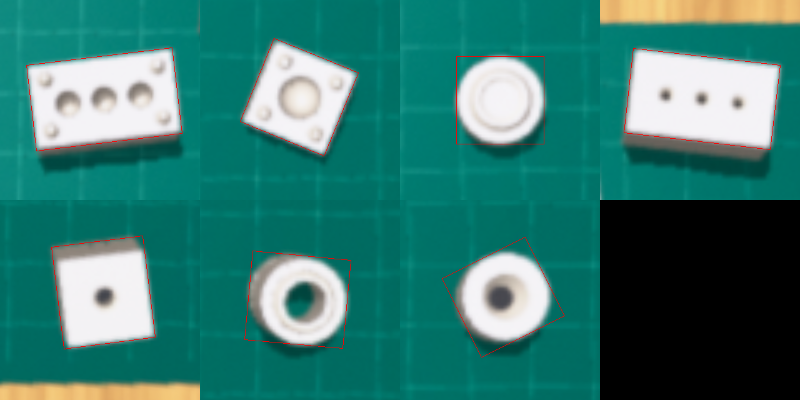

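```bash
cat >> h.py <<'E'
def go(x,y,z,yaw):
    o=robot.get_obs();R=Ro.from_euler('xyz',o["ee_rot"]); d=R.inv().apply(np.array([x,y,z])-o["tool_pos"])*1000
    T=Ro.from_euler('xyz',[-90,0,yaw],degrees=True)
    print("shift",d.round(1),"turn",np.degrees((R.inv()*T).as_rotvec()).round(1))
E
python3 -c "
from h import *
go(.541,-.367,.2,-83)"
```

```text
shift [ -1.    5.5 355. ] turn [ 0. 16.  0.]
```

```bash
python3 -m creep '[[-1,4,355,0,16,0,0],[-1,4,355,0,16,0,0],[-1,4,355,0,16,0,0],[-1,4,355,0,16,0,0],[-1,4,355,0,16,0,0]]'; python3 -c "
from h import *
go(.541,-.367,.2,-83)"
```

```text
time: 1.62
tool_pos: [0.4987, -0.385, 0.2022]
ee_rot: [-1.571, -0.001, -1.449]
wrist_force: [0.4, -0.5, -0.5]
width: 0.0938
shift [-12.7   2.2  44.2] turn [-0. -0.  0.]
```

```bash
python3 -m creep '[[-13,1,44,0,0,0,0],[-13,1,44,0,0,0,0],[-13,1,44,0,0,0,0]]'
python3 - <<'E'
from h import *
C=cam("wrist"); cv2.imwrite("pics/w1.png",C[0])
o=fit("wrist",(.541,-.367),.034,"w1r",cam_=C)
for f in ("landmark_of","spot_in"): print(getattr(robot,f)("square_top_centre","wrist")[:2])
go(.541,-.367,.2,-83)
E
```

```text
time: 2.0
tool_pos: [0.5385, -0.368, 0.2008]
ee_rot: [-1.572, -0.0, -1.449]
wrist_force: [0.6, -0.5, 0.8]
width: 0.094
w1r thr 137.0 rect c 0.5435 -0.3673 size 0.0692 0.0694 angle of w-side(world deg) -82.8 circ 0.5435 -0.3675 0.0481
[{'point': [0.5481, -0.366, 0.0202], 'p': 0.76}]
[{'point': [0.5522, -0.3636, 0.0367], 'p': 0.98}]
shift [-1.3  1.4  3.4] turn [ 0.  -0.2  0. ]
```

View pics/w1.png

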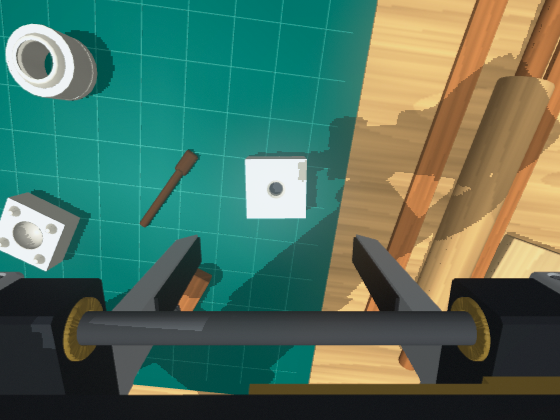

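View pics/w1r.png

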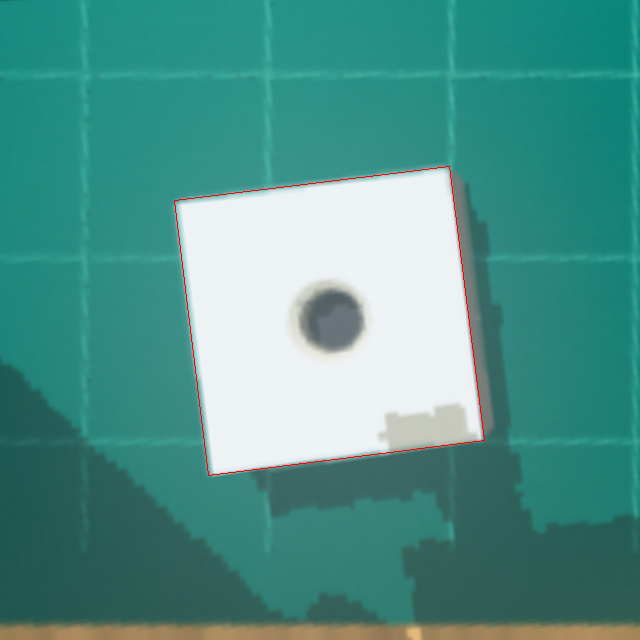

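```bash
python3 -c "
from h import *
go(.5435,-.3673,.008,-82.8)"
```

```text
shift [ -0.8 193.4   5.8] turn [ 0.  -0.4  0. ]
```

```bash
python3 -m creep '[[-1,55,6,0,0,0,0],[-1,110,6,0,0,0,0],[-1,155,6,0,0,0,0],[-1,180,6,0,0,0,0],[-1,191,6,0,0,0,0]]';  python3 -c "
from h import *
go(.5435,-.3673,.008,-82.8)"
```

```text
time: 2.78
tool_pos: [0.5429, -0.3661, 0.0082]
ee_rot: [-1.573, 0.002, -1.451]
wrist_force: [0.4, -0.4, -0.3]
width: 0.094
shift [1.2 0.2 0.4] turn [ 0.1 -0.3 -0.1]
```

```bash
python3 -m creep '[[1,0,0,0,0,0,60],[1,0,0,0,0,0,120],[1,0,0,0,0,0,200],[1,0,0,0,0,0,200],[1,0,0,0,0,0,200]]'; python3 -m creep '[[0,0,0,0,0,0,200],[0,0,0,0,0,0,200]]'
```

```text
time: 3.4
tool_pos: [0.5459, -0.3675, 0.0121]
ee_rot: [-1.569, -0.002, -1.449]
wrist_force: [-0.3, 0.1, 6.3]
width: 0.0679
time: 3.65
tool_pos: [0.5459, -0.3675, 0.012]
ee_rot: [-1.569, -0.002, -1.449]
wrist_force: [-0.8, -0.1, 6.5]
width: 0.0675
```

```bash
python3 -m creep '[[0,-10,0,0,0,0,200],[0,-40,0,0,0,0,200],[0,-90,0,0,0,0,200],[0,-135,0,0,0,0,200],[0,-135,0,0,0,0,200]]'
python3 - <<'E'
from h import *
C=cam("wrist"); cv2.imwrite("pics/w2.png",C[0])
go(.453,-.080,.2,-112)
E
```

```text
time: 4.28
tool_pos: [0.5471, -0.3686, 0.1506]
ee_rot: [-1.564, -0.007, -1.449]
wrist_force: [0.1, -0.6, -1.5]
width: 0.0681
shift [-296.5  -54.2  -57. ] turn [-0.2 29.   0.1]
```

View pics/w2.png

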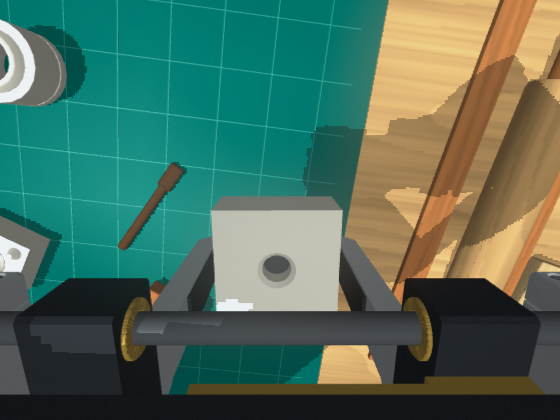

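```bash
cat >> h.py <<'E'
def tooly(px,py,ty):
    "ray of wrist pixel meets plane tool y=ty -> tool coords"
    s=robot.snapshot("wrist");m=np.array(s["mount"])
    d=m[:3,:3]@np.array([(px-s["cx"])/s["fx"],(py-s["cy"])/s["fy"],1]);k=(ty-m[1,3])/d[1]
    return (m[:3,3]+k*d).round(4)
E
python3 -c "
from h import *
for ty in (-.022,-.026):
  for p in ((277,268),(213,210),(341,209)): print(ty,tooly(*p,ty))
go(.370,-.046,.2,-112)"
```

```text
-0.022 [ 0.0011 -0.022  -0.0019]
-0.022 [-0.0325 -0.022   0.0312]
-0.022 [ 0.0346 -0.022   0.0318]
-0.026 [ 0.0011 -0.026   0.    ]
-0.026 [-0.0316 -0.026   0.0323]
-0.026 [ 0.0338 -0.026   0.0329]
shift [-339.1  -56.2 -134.1] turn [ 0.2 29.  -0.1]
```

```bash
python3 -m creep '[[0,-50,0,0,0,0,200],[-339,-56,-134,0,29,0,200],[-339,-56,-134,0,29,0,200],[-339,-56,-134,0,29,0,200],[-339,-56,-134,0,29,0,200]]'; python3 -c "
from h import *
go(.370,-.046,.2,-112)"
```

```text
time: 5.25
tool_pos: [0.4241, -0.1455, 0.1982]
ee_rot: [-1.572, 0.0, -1.957]
wrist_force: [0.7, 0.7, -1.6]
width: 0.0678
shift [-71.8  -1.7 -87.6] turn [ 0.1 -0.1 -0. ]
```

```bash
python3 -m creep '[[-72,-2,-88,0,0,0,200],[-72,-2,-88,0,0,0,200],[-72,-2,-88,0,0,0,200]]'
python3 - <<'E'
from h import *
C=cam("wrist"); cv2.imwrite("pics/w3.png",C[0])
print(robot.get_obs()["tool_pos"])
for z in (.031,.033): fit("wrist",(.453,-.080),z,"w3r",cam_=C)
E
```

```text
time: 5.62
tool_pos: [0.3696, -0.0453, 0.2009]
ee_rot: [-1.57, 0.0, -1.951]
wrist_force: [0.4, -0.1, -1.9]
width: 0.0681
[ 0.37052643 -0.0467832   0.20091901]
w3r thr 111.0 rect c 0.4523 -0.0817 size 0.0692 0.0692 angle of w-side(world deg) -22.1 circ 0.4526 -0.0818 0.0479
w3r thr 111.0 rect c 0.4522 -0.0817 size 0.0688 0.0688 angle of w-side(world deg) -22.1 circ 0.4525 -0.0818 0.0477
```

View pics/w3.png

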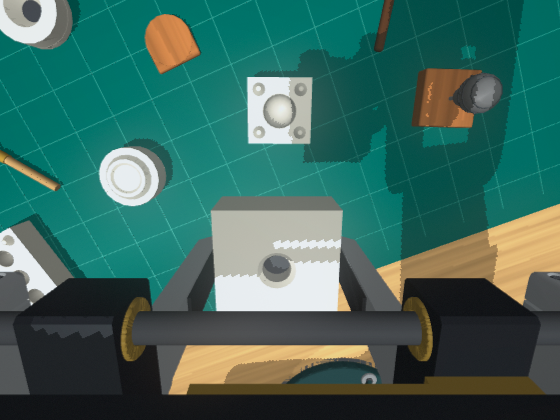

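View pics/w3r.png

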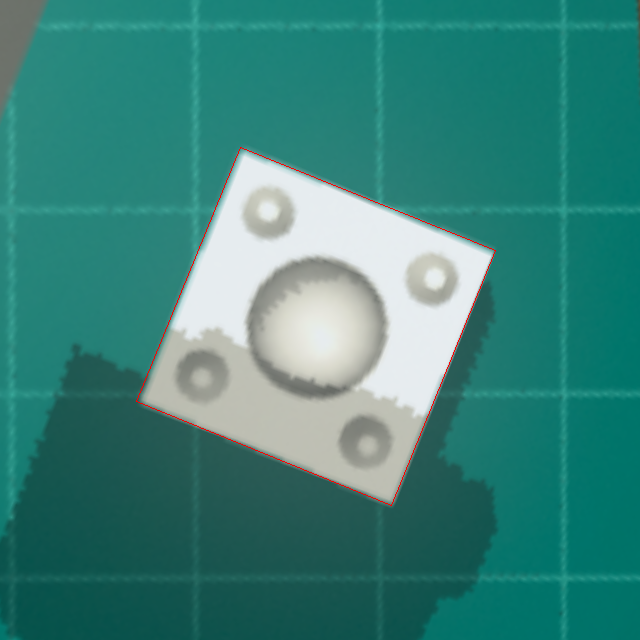

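```bash
python3 -c "
from h import *
go(.4555,-.0817,.075,-112.1)"
```

```text
shift [  0.7 126.   91.7] turn [-0.1  0.2  0. ]
```

```bash
python3 -m creep '[[0,20,60,0,0,0,200],[1,60,92,0,0,0,200],[1,100,92,0,0,0,200],[1,124,92,0,0,0,200],[1,124,92,0,0,0,200]]'
python3 - <<'E'
from h import *
C=cam("wrist"); cv2.imwrite("pics/w4.png",C[0])
C=cam("scene"); cv2.imwrite("pics/s4.png",cv2.resize(C[0][130:300,150:400],None,fx=3,fy=3))
go(.4555,-.0817,.075,-112.1)
E
```

```text
time: 6.3
tool_pos: [0.4541, -0.0837, 0.0738]
ee_rot: [-1.578, -0.001, -1.957]
wrist_force: [-0.7, 0.1, -1.0]
width: 0.0679
shift [-1.7  2.4 -1.8] turn [-0.  0.  0.]
```

View pics/w4.png

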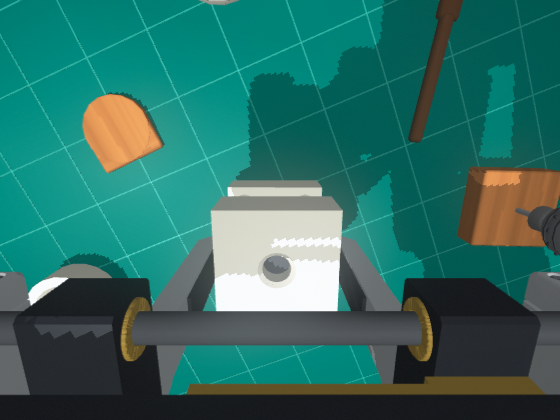

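View pics/s4.png

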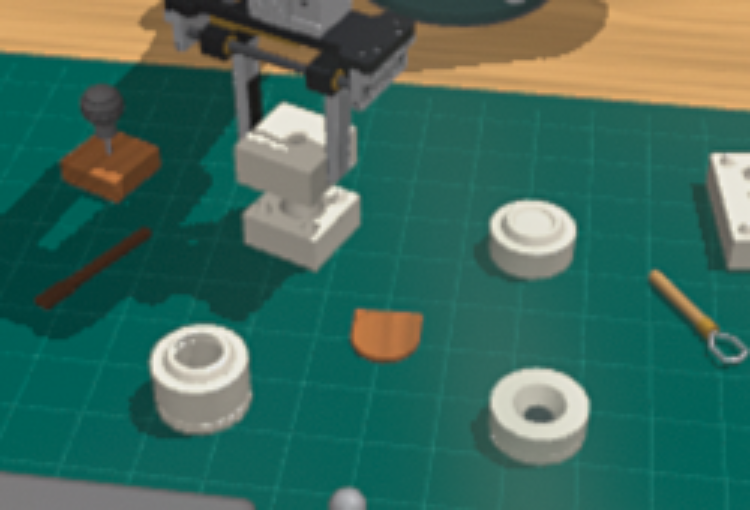

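Run:
```python
from h import *
import cv2
for ty in(.041,.044):
  for p in((228,195),(322,195)): print(tooly(*p,ty))
im=cv2.imread("pics/w4.png");cv2.imwrite("pics/w4c.png",cv2.resize(im[165:285,190:370],None,fx=4,fy=4,interpolation=cv2.INTER_CUBIC))
```

```text
[-0.0346  0.041   0.0258]
[0.0336 0.041  0.0259]
[-0.0351  0.044   0.0252]
[0.0341 0.044  0.0252]
```

View pics/w4c.png

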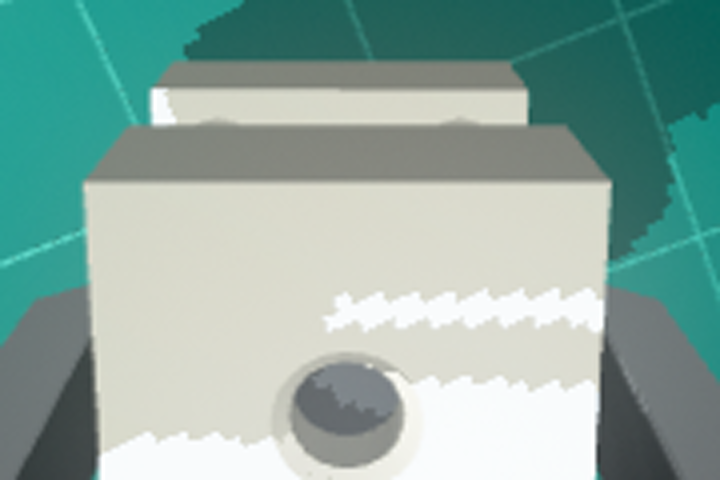

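Run:
```python
from h import *
from scipy.optimize import brentq
for n,a,b,r in(("base",228,322,187),("htop",211.25,342.5,210.5),("hbot",222,331.75,196.5)):
  f=lambda t:np.ptp([tooly(x,r,t)[0] for x in(a,b)])-.068
  for t in {"base":(.040,.042),"htop":(-.023,-.02,),"hbot":(.011,.013)}[n]: print(n,t,f(t),tooly(a,r,t),tooly(b,r,t))
```

```text
base 0.04 -0.0005000000000000004 [-0.0342  0.04    0.0319] [0.0333 0.04   0.032 ]
base 0.042 9.999999999998899e-05 [-0.0345  0.042   0.0315] [0.0336 0.042  0.0316]
htop -0.023 0.0003999999999999976 [-0.0334 -0.023   0.0315] [ 0.035  -0.023   0.0316]
htop -0.02 0.001799999999999996 [-0.0341 -0.02    0.0307] [ 0.0357 -0.02    0.0308]
hbot 0.011 0.0008999999999999841 [-0.0336  0.011   0.0314] [0.0353 0.011  0.0315]
hbot 0.013 0.0015999999999999903 [-0.034  0.013  0.031] [0.0356 0.013  0.031 ]
```

```bash
python3 -m creep '[[-1,8,0,0,0,0,200],[-1,16,0,0,0,0,200],[-1,22,0,0,0,0,200],[-1,26,0,0,0,0,200],[-1,29,0,0,0,0,200]]';python3 -m creep '[[0,2,0,0,0,0,200],[0,3,0,0,0,0,200]]'
python3 - <<'E'
from h import *
C=cam("scene"); cv2.imwrite("pics/s5.png",cv2.resize(C[0][130:300,150:400],None,fx=3,fy=3))
C=cam("wrist");cv2.imwrite("pics/w5c.png",cv2.resize(C[0][165:285,190:370],None,fx=4,fy=4))
E
```

```text
time: 8.43
tool_pos: [0.4563, -0.0821, 0.0478]
ee_rot: [-1.571, -0.0, -1.955]
wrist_force: [-1.0, -0.8, -1.3]
width: 0.0675
time: 8.68
tool_pos: [0.4564, -0.0821, 0.0452]
ee_rot: [-1.571, -0.0, -1.955]
wrist_force: [-0.1, -0.3, -0.7]
width: 0.0679
```

View pics/s5.png

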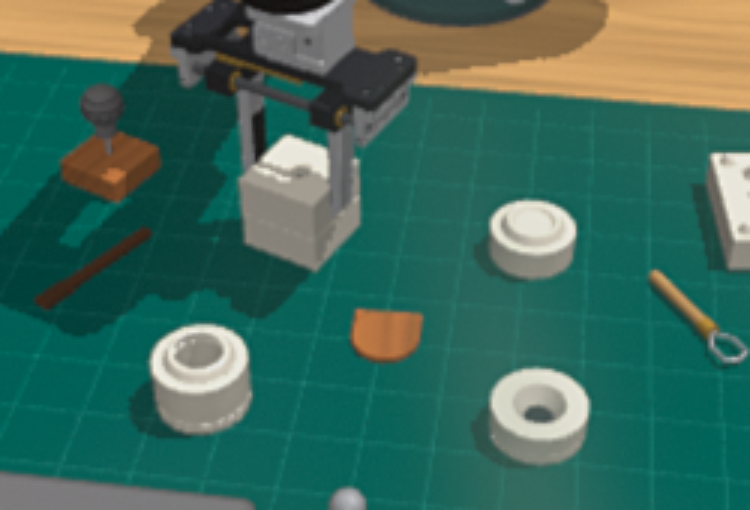

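View pics/w5c.png

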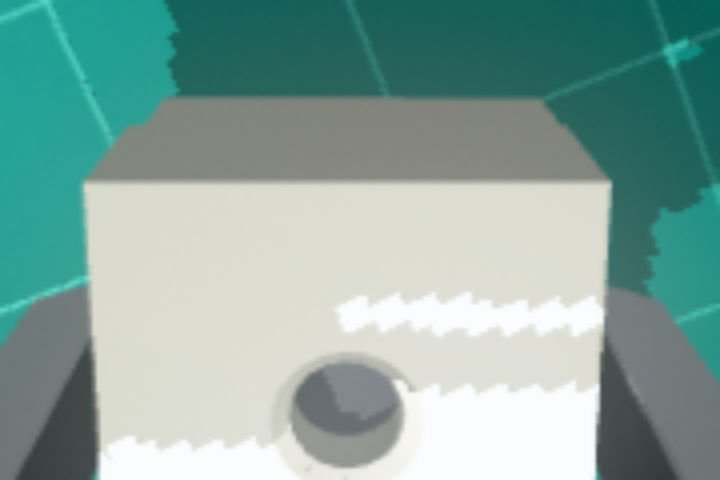

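```bash
python3 -m creep '[[0,1,0,0,0,0,200],[0,2,0,0,0,0,200],[0,3,0,0,0,0,200]]'; python3 -m creep '[[0,1,0,0,0,0,200]]'
```

```text
time: 9.15
tool_pos: [0.4563, -0.0821, 0.0421]
ee_rot: [-1.571, -0.0, -1.955]
wrist_force: [0.3, -0.4, -1.3]
width: 0.0678
time: 9.28
tool_pos: [0.4563, -0.0821, 0.042]
ee_rot: [-1.571, -0.0, -1.955]
wrist_force: [-2.6, 1.4, 7.4]
width: 0.0677
```

```bash
python3 -m creep '[[0,0,0,0,0,0,120],[0,0,0,0,0,0,60],[0,0,0,0,0,0,0],[0,0,0,0,0,0,0]]'; python3 -m creep '[[0,-20,0,0,0,0,0],[0,-70,0,0,0,0,0],[0,-130,0,0,0,0,0],[0,-155,0,0,0,0,0]]'
python3 - <<'E'
from h import *
C=cam("wrist");cv2.imwrite("pics/w6.png",C[0])
C=cam("scene"); cv2.imwrite("pics/s6.png",cv2.resize(C[0][130:300,150:400],None,fx=3,fy=3))
fit("top",(.644,-.115),.044,"t6")
go(.644,-.115,.2,-112)
E
```

```text
time: 9.78
tool_pos: [0.4564, -0.0821, 0.0409]
ee_rot: [-1.571, -0.0, -1.955]
wrist_force: [-0.7, 0.0, -0.4]
width: 0.0892
time: 10.28
tool_pos: [0.458, -0.0826, 0.2004]
ee_rot: [-1.564, 0.001, -1.955]
wrist_force: [-0.4, -0.6, -0.3]
width: 0.094
t6 thr 26.0 rect c 0.6275 -0.115 size 0.1598 0.1268 angle of w-side(world deg) -90.0 circ 0.609 -0.115 0.0916
shift [-39.8  -2.1 185.5] turn [-0.2 -0.  -0. ]
```

View pics/w6.png

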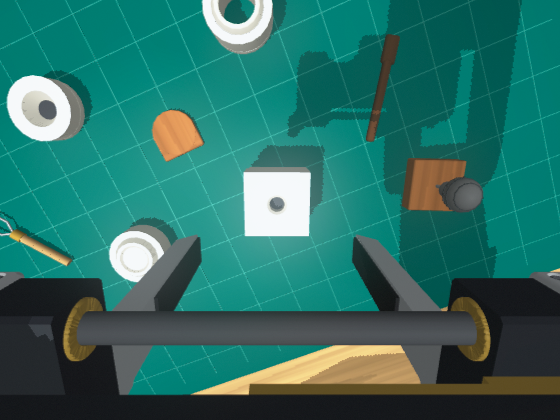

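View pics/s6.png

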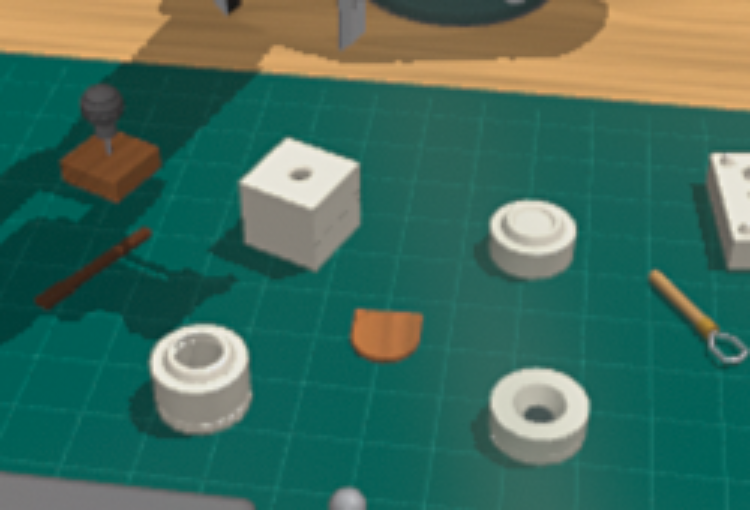

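```bash
python3 -m creep '[[-40,-1,186,0,-22,0,0],[-40,-1,186,0,-22,0,0],[-40,-1,186,0,-22,0,0],[-40,-1,186,0,-22,0,0]]'
python3 - <<'E'
from h import *
C=cam("wrist");cv2.imwrite("pics/w7.png",C[0])
fit("wrist",(.644,-.115),.044,"w7r",cam_=C)
go(.644,-.115,.2,-90)
E
```

```text
time: 10.92
tool_pos: [0.6448, -0.1151, 0.188]
ee_rot: [-1.583, 0.003, -1.571]
wrist_force: [0.2, 0.8, -0.4]
width: 0.094
w7r thr 124.0 rect c 0.6468 -0.1178 size 0.0684 0.0693 angle of w-side(world deg) -45.0 circ 0.6477 -0.1187 0.0359
shift [ 0.2 -9.7  0.3] turn [ 0.6 -0.  -0.1]
```

View pics/w7.png

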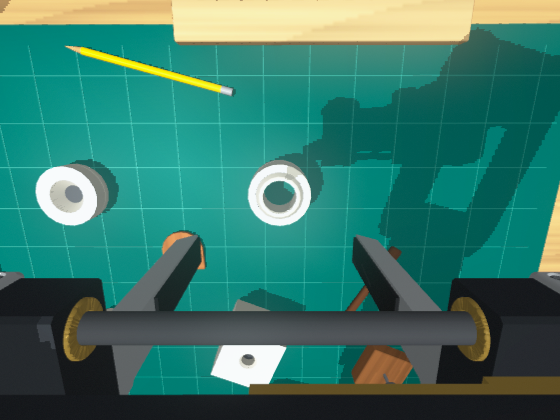

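View pics/w7r.png

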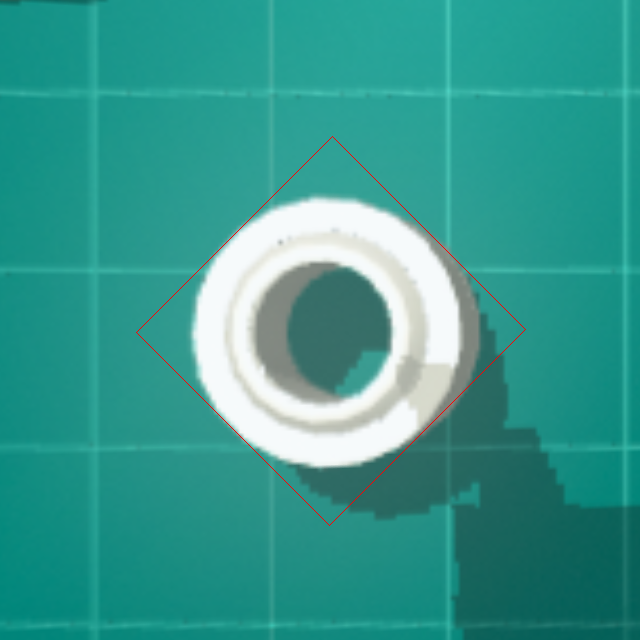

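```bash
python3 -m creep '[[0,0,0,0,0,0,0],[0,0,0,0,0,0,0]]'
python3 - <<'E'
from h import *
C=cam("wrist")
for th in (190,160):fit("wrist",(.646,-.117),.044,"w8r",cam_=C,th=th)
go(.646,-.117,.02,-90)
E
```

```text
time: 11.22
tool_pos: [0.6426, -0.1146, 0.1985]
ee_rot: [-1.569, -0.001, -1.572]
wrist_force: [0.2, -0.0, -0.4]
width: 0.0939
w8r thr 190.0 rect c 0.6456 -0.1179 size 0.0659 0.0667 angle of w-side(world deg) -32.2 circ 0.6459 -0.1183 0.0336
w8r thr 160.0 rect c 0.6457 -0.118 size 0.0669 0.0672 angle of w-side(world deg) -32.7 circ 0.646 -0.1182 0.034
shift [  2.3 178.9   2.8] turn [-0.1 -0.   0. ]
```

View pics/w8r.png

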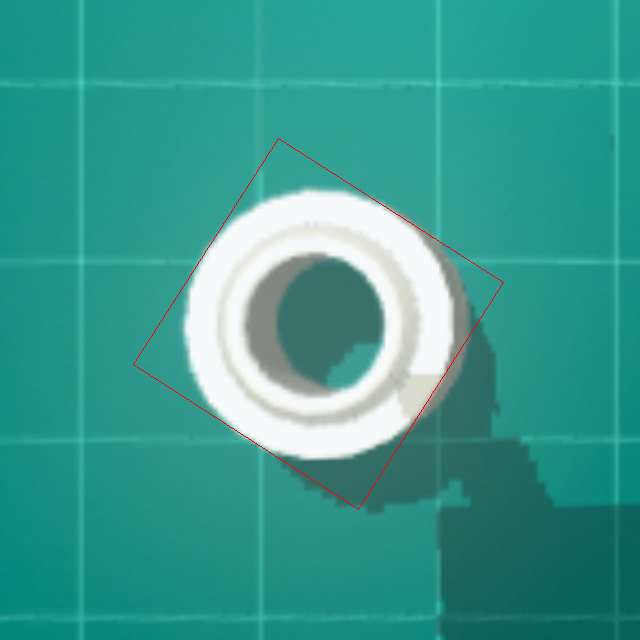

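```bash
python3 -m creep '[[3,55,3,0,0,0,0],[3,110,3,0,0,0,0],[3,150,3,0,0,0,0],[3,175,3,0,0,0,0],[3,181,3,0,0,0,0]]';  python3 -c "
from h import *
go(.6457,-.118,.016,-90)"
```

```text
time: 11.9
tool_pos: [0.6449, -0.1173, 0.0151]
ee_rot: [-1.573, 0.001, -1.571]
wrist_force: [0.2, -0.8, 0.4]
width: 0.0941
shift [ 0.7 -0.9  0.8] turn [ 0.1 -0.  -0. ]
```

```bash
python3 -m creep '[[1,0,1,0,0,0,60],[1,0,1,0,0,0,120],[1,0,1,0,0,0,200],[1,0,1,0,0,0,200],[1,0,1,0,0,0,200]]'; python3 -m creep '[[0,0,0,0,0,0,200],[0,-4,0,0,0,0,200],[0,-30,0,0,0,0,200],[0,-80,0,0,0,0,200],[0,-135,0,0,0,0,200]]'
python3 - <<'E'
from h import *
C=cam("wrist");cv2.imwrite("pics/w9.png",C[0])
go(.36,.107,.2,-90)
E
```

```text
time: 12.52
tool_pos: [0.6488, -0.1188, 0.0179]
ee_rot: [-1.568, -0.0, -1.571]
wrist_force: [-1.0, 0.2, 5.7]
width: 0.0663
time: 13.15
tool_pos: [0.6464, -0.1187, 0.1501]
ee_rot: [-1.575, 0.001, -1.572]
wrist_force: [0.2, 0.6, -0.2]
width: 0.0663
shift [-226.4  -43.1 -290.4] turn [-0.7 -0.   0.2]
```

View pics/w9.png

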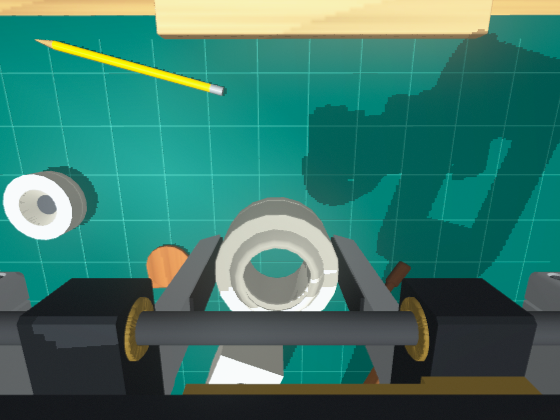

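```bash
python3 -m creep '[[-40,-43,-50,0,0,0,200],[-226,-43,-290,0,0,0,200],[-226,-43,-290,0,0,0,200],[-226,-43,-290,0,0,0,200],[-226,-43,-290,0,0,0,200]]'; python3 -c "
from h import *
go(.36,.107,.2,-90)"
```

```text
time: 13.82
tool_pos: [0.4078, 0.0678, 0.1914]
ee_rot: [-1.572, 0.0, -1.572]
wrist_force: [0.0, 0.8, -1.4]
width: 0.0664
shift [-39.1  -8.6 -47.8] turn [ 0.1 -0.1 -0. ]
```

```bash
python3 -m creep '[[-39,-7,-48,0,0,0,200],[-39,-7,-48,0,0,0,200],[-39,-7,-48,0,0,0,200],[-39,-7,-48,0,0,0,200]]'
python3 - <<'E'
from h import *
C=cam("wrist"); cv2.imwrite("pics/w10.png",C[0])
print(robot.get_obs()["tool_pos"])
for th in (190,160): fit("wrist",(.4505,.1067),.028,"w10r",cam_=C,th=th)
go(.4505,.1067,.1,-90)
E
```

```text
time: 14.32
tool_pos: [0.3625, 0.1053, 0.1987]
ee_rot: [-1.572, -0.001, -1.573]
wrist_force: [-0.2, -0.2, -1.3]
width: 0.066
[0.36254661 0.10518936 0.19876397]
w10r thr 190.0 rect c 0.4491 0.1045 size 0.0663 0.0666 angle of w-side(world deg) -45.0 circ 0.4491 0.1044 0.0336
w10r thr 160.0 rect c 0.4493 0.1043 size 0.067 0.0668 angle of w-side(world deg) -90.0 circ 0.4491 0.1044 0.0338
shift [-1.8 98.6 88.1] turn [ 0.1 -0.1  0. ]
```

View pics/w10.png

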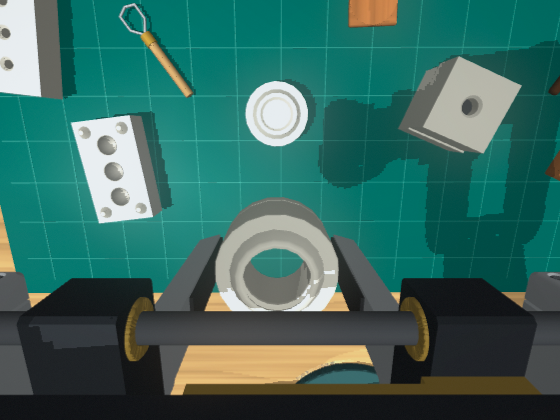

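View pics/w10r.png

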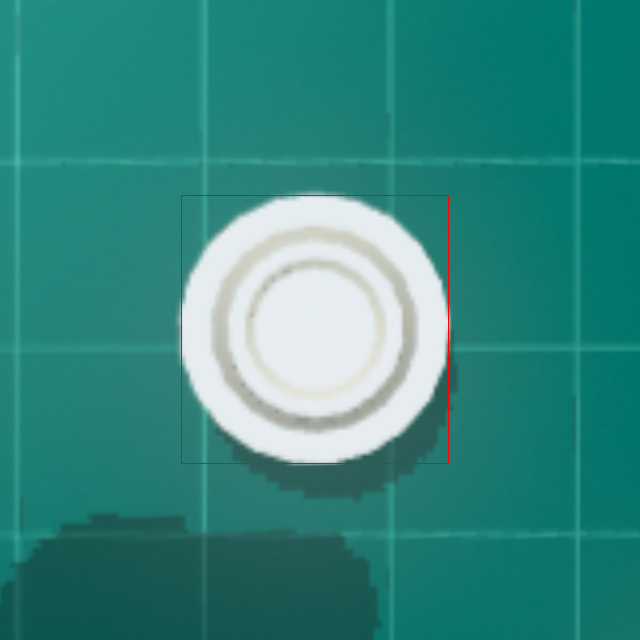

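```bash
sed -i 's/^def tooly/MOUNT=np.array([[ 9.99999708e-01,7.63902572e-04,3.65366398e-05,8.02073021e-04],[1.57440194e-04,-2.52380388e-01,9.67628087e-01,-1.79055667e-01],[7.48394716e-04,-9.67627798e-01,-2.52380434e-01,7.33194856e-02]])\ndef tooly/; s/    s=robot.snapshot("wrist");m=np.array(s\["mount"\])/    m=MOUNT;s=dict(fx=310.056,fy=310.056,cx=276.31249,cy=207.58683)/' h.py
python3 -m creep '[[0,15,50,0,0,0,200],[1,50,89,0,0,0,200],[1,85,89,0,0,0,200],[1,112,89,0,0,0,200],[1,112,89,0,0,0,200]]'; python3 -m creep '[[0,0,0,0,0,0,200]]';python3 - <<'E'
from h import *
C=cam("wrist"); cv2.imwrite("pics/w11.png",cv2.resize(C[0][150:350,190:370],None,fx=3,fy=3,interpolation=cv2.INTER_CUBIC))
go(.451,.1045,.085,-90)
E
```

```text
time: 15.0
tool_pos: [0.4492, 0.1038, 0.0841]
ee_rot: [-1.578, -0.001, -1.573]
wrist_force: [-0.5, 0.8, -1.2]
width: 0.066
time: 15.12
tool_pos: [0.4519, 0.1045, 0.0883]
ee_rot: [-1.57, -0.0, -1.572]
wrist_force: [0.2, 0.0, -1.5]
width: 0.0657
shift [ 0.2  3.9 -1.3] turn [-0.2 -0.1 -0. ]
```

View pics/w11.png

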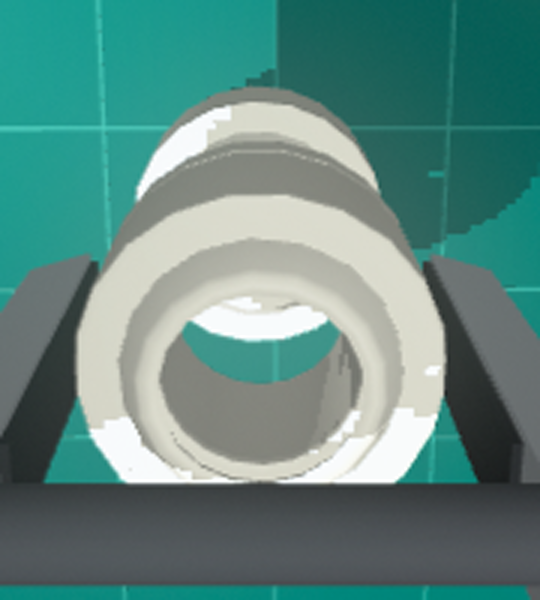

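Run:
```python
from h import *
print(tooly(276.7,183.7,.0595),tooly(276.7,197,.016),tooly(276.7,215,-.026))
print("x",tooly(190+137/3,183.7+30,.0595),tooly(190+379/3,183.7+30,.0595), tooly(190+76/3,268,-.026),tooly(190+445/3,268,-.026))
```

```text
[0.0011 0.0595 0.0303] [0.0011 0.016  0.0295] [ 0.001  -0.026   0.0295]
x [-0.0317  0.0595  0.006 ] [0.0328 0.0595 0.0061] [-0.0319 -0.026  -0.0002] [ 0.0342 -0.026  -0.0001]
```

```bash
python3 -m creep '[[0,12,1,0,0,0,200],[0,24,1,0,0,0,200],[0,31,1,0,0,0,200],[0,36,1,0,0,0,200],[0,39,1,0,0,0,200]]';python3 -m creep '[[0,1,0,0,0,0,200],[0,2,0,0,0,0,200]]'
python3 - <<'E'
from h import *
C=cam("scene"); cv2.imwrite("pics/s12.png",cv2.resize(C[0][130:300,230:480],None,fx=3,fy=3))
E
```

```text
time: 15.8
tool_pos: [0.4518, 0.105, 0.048]
ee_rot: [-1.571, -0.0, -1.571]
wrist_force: [0.2, 0.4, -1.5]
width: 0.0666
time: 16.05
tool_pos: [0.4522, 0.105, 0.0467]
ee_rot: [-1.57, 0.0, -1.571]
wrist_force: [-0.2, -0.4, -1.8]
width: 0.0662
```

View pics/s12.png

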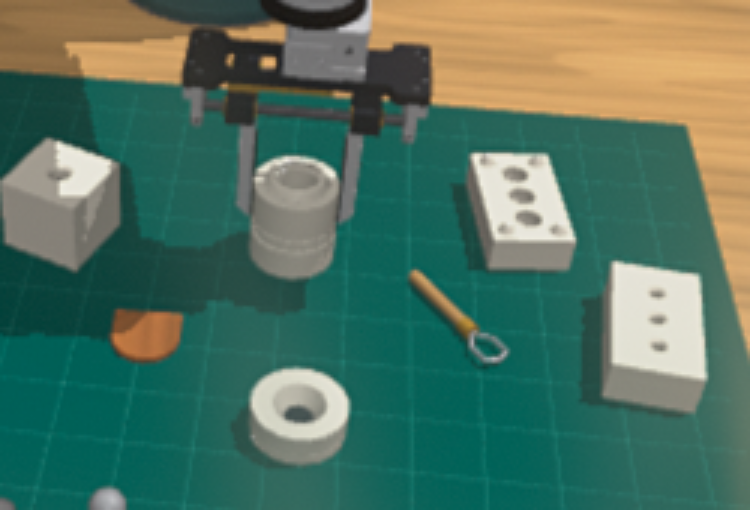

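```bash
python3 -m creep '[[0,1,0,0,0,0,200],[0,2,0,0,0,0,200]]'; python3 -m creep '[[0,1,0,0,0,0,200]]'; python3 -m creep '[[0,1,0,0,0,0,200]]'
```

```text
time: 16.35
tool_pos: [0.452, 0.1049, 0.0445]
ee_rot: [-1.57, -0.0, -1.571]
wrist_force: [0.8, -0.5, -2.4]
width: 0.066
time: 16.48
tool_pos: [0.452, 0.1049, 0.0439]
ee_rot: [-1.571, -0.0, -1.571]
wrist_force: [-2.0, -1.3, 5.0]
width: 0.0666
time: 16.6
tool_pos: [0.452, 0.1049, 0.0439]
ee_rot: [-1.571, -0.0, -1.571]
wrist_force: [-5.4, -1.0, 10.6]
width: 0.0661
```

```bash
python3 -m creep '[[0,0,0,0,0,0,120],[0,0,0,0,0,0,60],[0,0,0,0,0,0,0],[0,0,0,0,0,0,0]]'; python3 -m creep '[[0,-20,0,0,0,0,0],[0,-70,0,0,0,0,0],[0,-130,0,0,0,0,0],[0,-155,0,0,0,0,0],[0,-155,0,0,0,0,0]]'
python3 - <<'E'
from h import *
C=cam("wrist");cv2.imwrite("pics/w13.png",C[0])
C=cam("scene"); cv2.imwrite("pics/s13.png",cv2.resize(C[0][130:300,230:480],None,fx=3,fy=3))
go(.640,.121,.2,-90)
E
```

```text
time: 17.1
tool_pos: [0.4519, 0.1049, 0.0422]
ee_rot: [-1.571, -0.0, -1.571]
wrist_force: [0.3, 0.3, 0.4]
width: 0.0881
time: 17.73
tool_pos: [0.4534, 0.1051, 0.1998]
ee_rot: [-1.565, 0.001, -1.571]
wrist_force: [-0.1, 0.1, -0.5]
width: 0.0941
shift [-16.2  -4.4 188.6] turn [ 0.1 -0.   0. ]
```

View pics/w13.png

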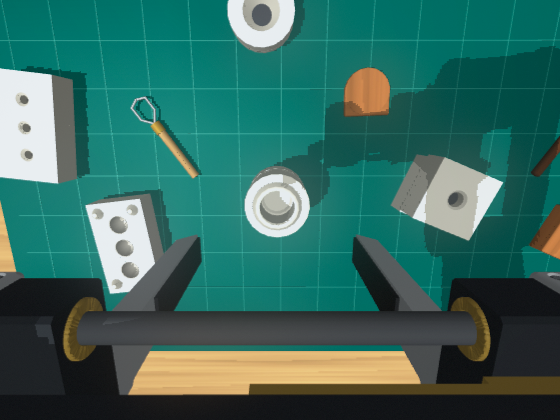

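View pics/s13.png

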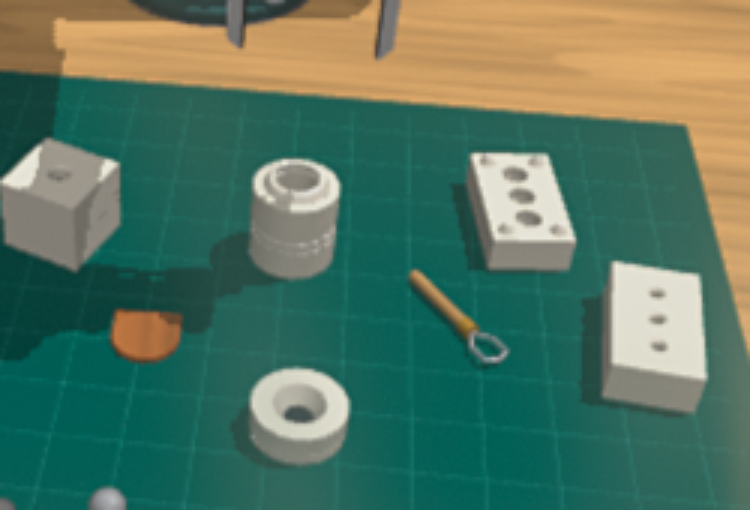

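Ring is seated flush on its base. Next, the collar.

```bash
python3 -m creep '[[-16,-4,189,0,0,0,0],[-16,-4,189,0,0,0,0],[-16,-4,189,0,0,0,0],[-16,-4,189,0,0,0,0],[-16,-4,189,0,0,0,0]]'; python3 -m creep '[[0,0,0,0,0,0,0],[0,0,0,0,0,0,0]]'
python3 - <<'E'
from h import *
C=cam("wrist")
for th in (190,160):fit("wrist",(.640,.121),.028,"w14r",cam_=C,th=th)
go(.640,.121,.012,-90)
E
```

```text
time: 18.45
tool_pos: [0.6397, 0.1207, 0.1983]
ee_rot: [-1.576, -0.001, -1.571]
wrist_force: [0.3, -0.3, 0.1]
width: 0.0942
time: 18.7
tool_pos: [0.64, 0.1209, 0.2032]
ee_rot: [-1.568, 0.0, -1.571]
wrist_force: [0.7, -0.4, 0.5]
width: 0.0941
w14r thr 190.0 rect c 0.6414 0.12 size 0.0675 0.0669 angle of w-side(world deg) -1.5 circ 0.6413 0.1201 0.034
w14r thr 160.0 rect c 0.6416 0.1201 size 0.0682 0.0678 angle of w-side(world deg) -5.7 circ 0.6414 0.1201 0.0343
shift [-1.000e-01  1.912e+02 -6.000e-01] turn [-0.1 -0.  -0. ]
```

View pics/w14r.png

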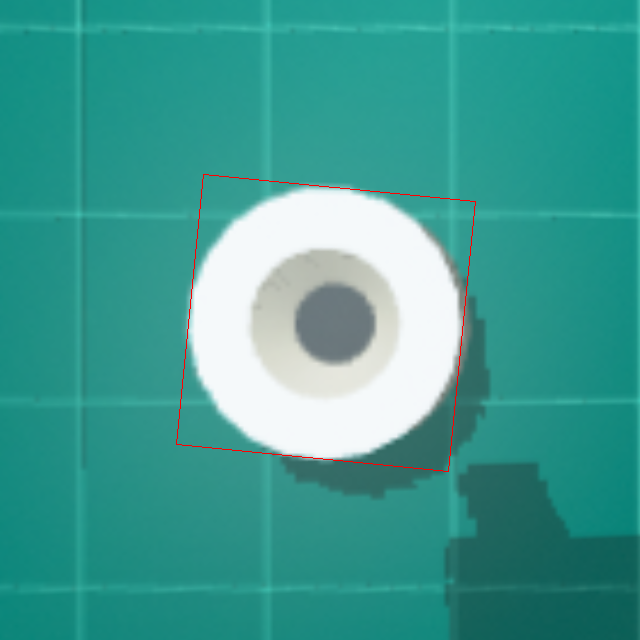

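```bash
python3 -m creep '[[1,55,1,0,0,0,0],[1,110,1,0,0,0,0],[1,155,1,0,0,0,0],[1,183,1,0,0,0,0],[1,194,1,0,0,0,0]]';python3 -m creep '[[0,0,0,0,0,0,0]]';  python3 - <<'E'
from h import *
C=cam("wrist");cv2.imwrite("pics/w15.png",C[0])
go(.6413,.1202,.005,-90)
E
```

```text
time: 19.38
tool_pos: [0.6402, 0.1197, 0.0059]
ee_rot: [-1.574, -0.0, -1.571]
wrist_force: [-0.3, 0.9, -0.1]
width: 0.094
time: 19.5
tool_pos: [0.6418, 0.1198, 0.0079]
ee_rot: [-1.57, -0.0, -1.571]
wrist_force: [-0.2, -0.2, 0.4]
width: 0.094
shift [-0.3  4.1 -1.4] turn [-0.1 -0.  -0. ]
```

View pics/w15.png

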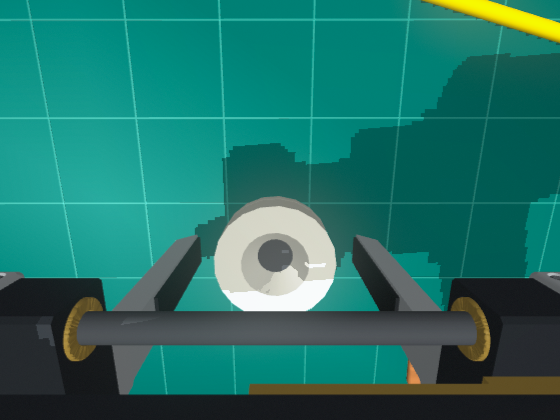

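```bash
python3 -m creep '[[0,4,-1,0,0,0,0],[0,4,-1,0,0,0,60],[0,4,-1,0,0,0,120],[0,4,-1,0,0,0,200],[0,4,-1,0,0,0,200]]'; python3 -m creep '[[0,0,0,0,0,0,200],[0,0,0,0,0,0,200],[0,-4,0,0,0,0,200]]'
```

```text
time: 20.18
tool_pos: [0.6411, 0.1199, 0.0037]
ee_rot: [-1.57, 0.0, -1.571]
wrist_force: [0.1, 0.8, 0.8]
width: 0.0673
time: 20.55
tool_pos: [0.6403, 0.1197, 0.0067]
ee_rot: [-1.572, -0.0, -1.571]
wrist_force: [-0.3, 0.5, -1.0]
width: 0.0671
```

```bash
python3 -m creep '[[0,-30,0,0,0,0,200],[0,-80,0,0,0,0,200],[0,-140,0,0,0,0,200],[10,-193,-60,0,0,0,200],[15,-193,-120,0,0,0,200]]'; python3 -c "
from h import *
go(.36,.105,.2,-90)"
```

```text
time: 21.18
tool_pos: [0.5342, 0.1058, 0.2023]
ee_rot: [-1.564, 0.0, -1.572]
wrist_force: [0.3, -0.9, -0.2]
width: 0.0676
shift [   1.     1.1 -174.2] turn [-0.4 -0.1 -0. ]
```

```bash
python3 -m creep '[[1,0,-60,0,0,0,200],[1,0,-120,0,0,0,200],[1,0,-170,0,0,0,200],[1,0,-172,0,0,0,200],[1,0,-172,0,0,0,200]]'; python3 -m creep '[[0,0,0,0,0,0,200],[0,0,0,0,0,0,200]]'
python3 - <<'E'
from h import *
C=cam("wrist"); cv2.imwrite("pics/w16.png",C[0])
print(robot.get_obs()["tool_pos"])
for th in (190,160): fit("wrist",(.4505,.105),.070,"w16r",cam_=C,th=th)
go(.4505,.105,.12,-90)
E
```

```text
time: 21.8
tool_pos: [0.3614, 0.1052, 0.1987]
ee_rot: [-1.569, -0.0, -1.571]
wrist_force: [0.5, 0.0, -1.2]
width: 0.0675
time: 22.05
tool_pos: [0.3618, 0.1051, 0.1982]
ee_rot: [-1.572, -0.0, -1.572]
wrist_force: [0.0, 0.3, -0.5]
width: 0.0674
[0.36167171 0.10513154 0.19814496]
w16r thr 190.0 rect c 0.4494 0.1057 size 0.0664 0.063 angle of w-side(world deg) -21.3 circ 0.4488 0.1043 0.0334
w16r thr 160.0 rect c 0.4488 0.1044 size 0.066 0.0663 angle of w-side(world deg) -90.0 circ 0.4488 0.1043 0.0336
shift [ 0.  78.1 88.9] turn [ 0.1 -0.1  0. ]
```

View pics/w16.png

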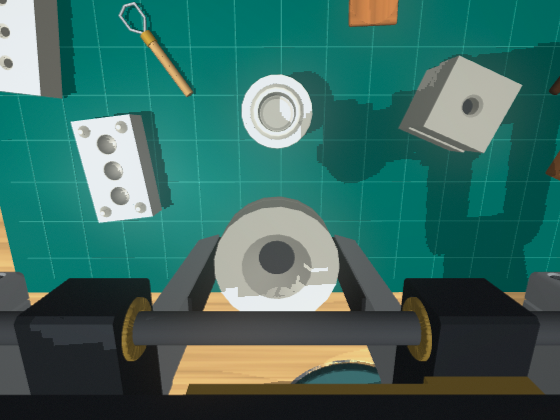

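View pics/w16r.png

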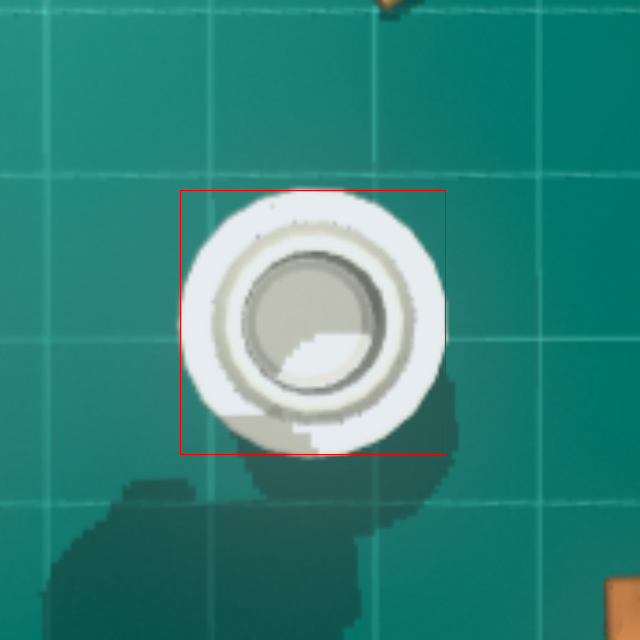

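```bash
python3 -m creep '[[0,10,50,0,0,0,200],[1,40,87,0,0,0,200],[1,70,87,0,0,0,200],[1,90,87,0,0,0,200],[1,90,87,0,0,0,200]]'; python3 -m creep '[[0,0,0,0,0,0,200],[0,0,0,0,0,0,200]]';python3 - <<'E'
from h import *
C=cam("wrist"); cv2.imwrite("pics/w17.png",cv2.resize(C[0][150:350,190:370],None,fx=3,fy=3,interpolation=cv2.INTER_CUBIC))
go(.4485,.1043,.105,-90)
E
```

```text
time: 22.72
tool_pos: [0.4469, 0.1039, 0.1061]
ee_rot: [-1.576, -0.001, -1.572]
wrist_force: [-0.2, 0.2, 0.5]
width: 0.0675
time: 22.98
tool_pos: [0.449, 0.1043, 0.1099]
ee_rot: [-1.568, 0.0, -1.571]
wrist_force: [0.3, -0.2, -0.2]
width: 0.0674
shift [-0.   4.8 -0.4] turn [-0.1 -0.  -0. ]
```

View pics/w17.png

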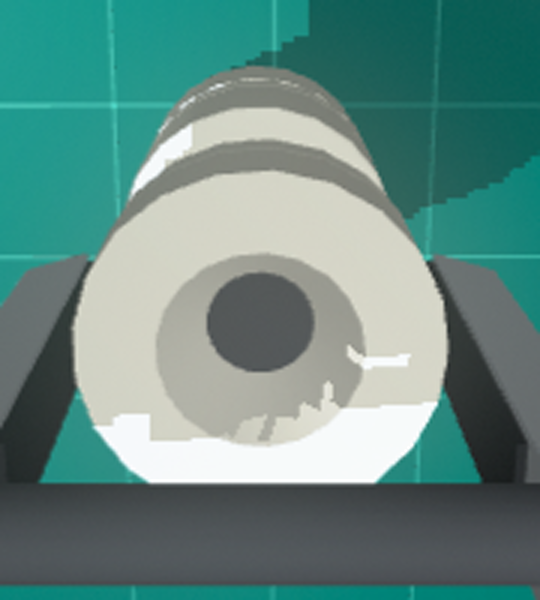

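Run:
```python
from h import *
print(tooly(276.7,185.7,.0398),tooly(276.7,197,.0017),tooly(276.7,207,-.0243))
```

```text
[0.0011 0.0398 0.0324] [0.001  0.0017 0.0327] [ 0.001  -0.0243  0.0333]
```

Aligned. Descend 38 mm total.

```bash
python3 -m creep '[[0,10,0,0,0,0,200],[0,20,0,0,0,0,200],[0,28,0,0,0,0,200],[0,32,0,0,0,0,200],[0,34,0,0,0,0,200]]';python3 -m creep '[[0,1,0,0,0,0,200],[0,1,0,0,0,0,200]]'
python3 - <<'E'
from h import *
C=cam("scene"); cv2.imwrite("pics/s18.png",cv2.resize(C[0][130:300,230:480],None,fx=3,fy=3))
E
```

```text
time: 23.65
tool_pos: [0.4479, 0.1041, 0.074]
ee_rot: [-1.571, -0.0, -1.571]
wrist_force: [-0.4, -0.2, -1.1]
width: 0.0671
time: 23.9
tool_pos: [0.4482, 0.1041, 0.0737]
ee_rot: [-1.57, -0.0, -1.571]
wrist_force: [-1.1, -0.9, -2.4]
width: 0.0678
```

View pics/s18.png

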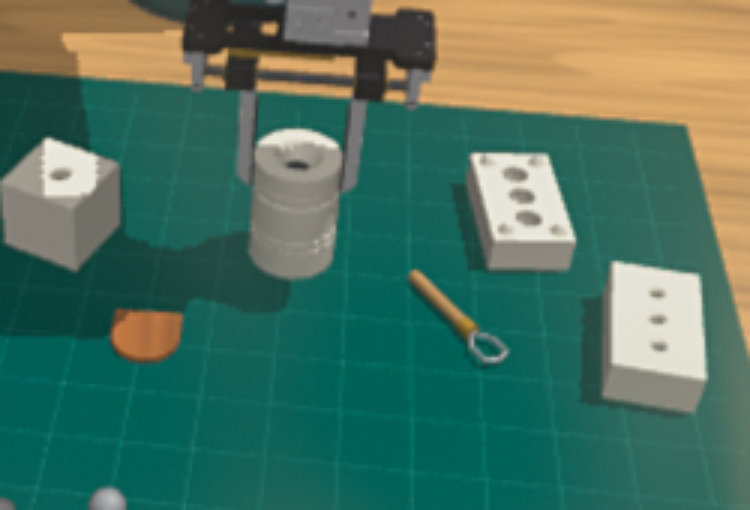

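```bash
python3 -m creep '[[0,1,0,0,0,0,200]]'; python3 -m creep '[[0,1,0,0,0,0,200]]'; python3 -m creep '[[0,0.5,0,0,0,0,200]]'
```

```text
time: 24.08
tool_pos: [0.4483, 0.1042, 0.0727]
ee_rot: [-1.57, -0.0, -1.571]
wrist_force: [-0.9, -0.5, -0.7]
width: 0.0677
time: 24.2
tool_pos: [0.4482, 0.1042, 0.0717]
ee_rot: [-1.57, -0.0, -1.571]
wrist_force: [-1.3, -0.4, 3.4]
width: 0.0674
time: 24.32
tool_pos: [0.4482, 0.1041, 0.0716]
ee_rot: [-1.57, -0.0, -1.571]
wrist_force: [-2.1, 0.1, 4.4]
width: 0.0674
```

```bash
python3 -m creep '[[0,0,0,0,0,0,120],[0,0,0,0,0,0,60],[0,0,0,0,0,0,0],[0,0,0,0,0,0,0]]'; python3 -m creep '[[0,-20,0,0,0,0,0],[0,-70,0,0,0,0,0],[0,-126,0,0,0,0,0],[0,-126,0,0,0,0,0]]'
python3 - <<'E'
from h import *
C=cam("wrist");cv2.imwrite("pics/w19.png",C[0])
C=cam("scene"); cv2.imwrite("pics/s19.png",cv2.resize(C[0][130:300,230:480],None,fx=3,fy=3))
go(.528,.377,.2,-96.7)
E
```

```text
time: 24.82
tool_pos: [0.4479, 0.1041, 0.0706]
ee_rot: [-1.571, -0.0, -1.571]
wrist_force: [1.3, -1.2, -0.1]
width: 0.0884
time: 25.32
tool_pos: [0.451, 0.1045, 0.2025]
ee_rot: [-1.56, 0.001, -1.571]
wrist_force: [0.1, 0.2, -1.0]
width: 0.0938
shift [-272.9   -2.7   79.6] turn [-0.1  6.7 -0. ]
```

View pics/s19.png

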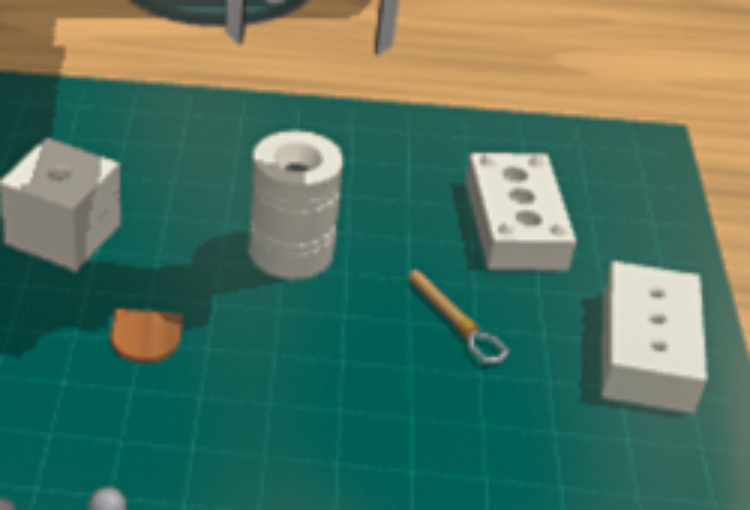

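```bash
python3 -m creep '[[-273,-3,80,0,6.7,0,0],[-273,-3,80,0,6.7,0,0],[-273,-3,80,0,6.7,0,0],[-273,-3,80,0,6.7,0,0],[-273,-3,80,0,6.7,0,0]]'; python3 -m creep '[[0,0,0,0,0,0,0],[0,0,0,0,0,0,0],[0,0,0,0,0,0,0]]'
python3 - <<'E'
from h import *
C=cam("wrist");cv2.imwrite("pics/w20.png",C[0])
fit("wrist",(.528,.377),.036,"w20r",cam_=C,th=190)
go(.528,.377,.2,-96.7)
E
```

```text
time: 26.05
tool_pos: [0.5272, 0.3794, 0.1959]
ee_rot: [-1.576, -0.003, -1.686]
wrist_force: [-0.3, -0.8, -0.6]
width: 0.0936
time: 26.42
tool_pos: [0.528, 0.3757, 0.1996]
ee_rot: [-1.571, -0.001, -1.69]
wrist_force: [-0.5, -0.1, 0.0]
width: 0.0941
w20r thr 190.0 rect c 0.5271 0.3742 size 0.1134 0.0637 angle of w-side(world deg) -6.5 circ 0.5272 0.3743 0.0644
shift [-1.2  0.1 -0.3] turn [-0.  -0.1  0. ]
```

View pics/w20.png

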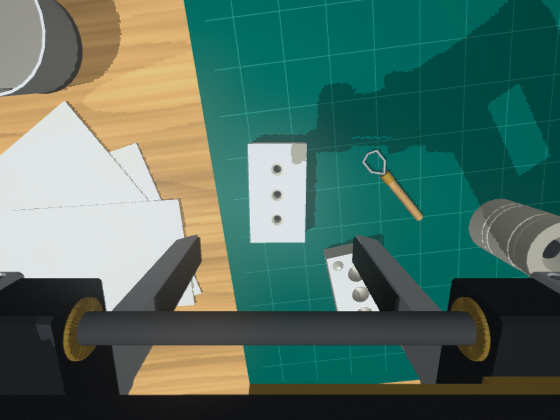

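View pics/w20r.png

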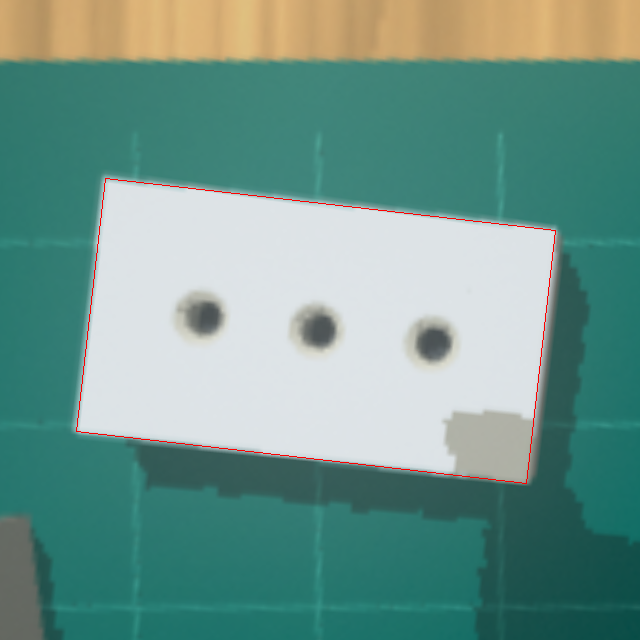

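```bash
python3 -c "
from h import *
go(.5271,.3742,.008,-96.5)"; python3 -m creep '[[0,55,-1,0,0,0,0],[0,110,-1,0,0,0,0],[0,155,-1,0,0,0,0],[0,182,-1,0,0,0,0],[0,191,-1,0,0,0,0]]';python3 -m creep '[[0,0,0,0,0,0,0],[0,0,0,0,0,0,0]]';  python3 -c "
from h import *
go(.5271,.3742,.008,-96.5)"
```

```text
shift [  1.6 192.1  -0.8] turn [-0.  -0.3  0. ]
time: 27.1
tool_pos: [0.526, 0.3755, 0.0069]
ee_rot: [-1.574, -0.003, -1.689]
wrist_force: [-0.1, 0.5, 0.0]
width: 0.0941
time: 27.35
tool_pos: [0.5285, 0.3778, 0.0113]
ee_rot: [-1.568, 0.002, -1.689]
wrist_force: [0.7, -0.1, -0.3]
width: 0.0941
shift [ 3.7  3.3 -1. ] turn [-0.2 -0.2 -0.1]
```

```bash
python3 -m creep '[[3,2,-1,0,0,0,0],[3,2,-1,0,0,0,0],[3,2,-1,0,0,0,60],[3,2,-1,0,0,0,120],[3,2,-1,0,0,0,200]]'; python3 -m creep '[[0,0,0,0,0,0,200],[0,0,0,0,0,0,200],[0,0,0,0,0,0,200]]'; python3 -m creep '[[0,-4,0,0,0,0,200],[0,-30,0,0,0,0,200],[0,-80,0,0,0,0,200],[0,-140,0,0,0,0,200],[0,-190,0,0,0,0,200]]';python3 -c "
from h import *
go(.255,.272,.2,-83)"
```

```text
time: 27.98
tool_pos: [0.5258, 0.3744, 0.0069]
ee_rot: [-1.571, -0.0, -1.688]
wrist_force: [-0.9, -0.6, -0.4]
width: 0.0673
time: 28.35
tool_pos: [0.5259, 0.3744, 0.0069]
ee_rot: [-1.571, 0.0, -1.688]
wrist_force: [0.1, 0.3, -0.9]
width: 0.0638
time: 28.98
tool_pos: [0.5258, 0.3742, 0.1991]
ee_rot: [-1.57, 0.0, -1.688]
wrist_force: [0.5, 1.1, -2.2]
width: 0.0638
shift [ 133.3   -1.1 -256.9] turn [ -0.  -13.7  -0. ]
```

```bash
python3 -m creep '[[133,0,-242,0,-13.7,0,200],[133,0,-242,0,-13.7,0,200],[133,0,-242,0,-13.7,0,200],[133,0,-242,0,-13.7,0,200],[133,0,-242,0,-13.7,0,200]]';python3 -m creep '[[0,0,0,0,0,0,200],[0,0,0,0,0,0,200],[0,0,0,0,0,0,200]]'
python3 - <<'E'
from h import *
C=cam("wrist");cv2.imwrite("pics/w21.png",C[0])
print(robot.get_obs()["tool_pos"],robot.get_obs()["ee_rot"])
fit("wrist",(.389,.289),.032,"w21r",cam_=C,half=.09)
E
```

```text
time: 29.6
tool_pos: [0.267, 0.2692, 0.1966]
ee_rot: [-1.571, -0.0, -1.448]
wrist_force: [0.7, -0.5, -2.1]
width: 0.063
time: 29.98
tool_pos: [0.2707, 0.2709, 0.1967]
ee_rot: [-1.571, -0.001, -1.45]
wrist_force: [0.3, 0.6, -2.7]
width: 0.0637
[0.27069806 0.27082916 0.1966345 ] [-1.57156465e+00 -6.69281870e-04 -1.44990584e+00]
w21r thr 119.0 rect c 0.3883 0.2864 size 0.065 0.1147 angle of w-side(world deg) -83.1 circ 0.3884 0.2864 0.0653
```

View pics/w21.png

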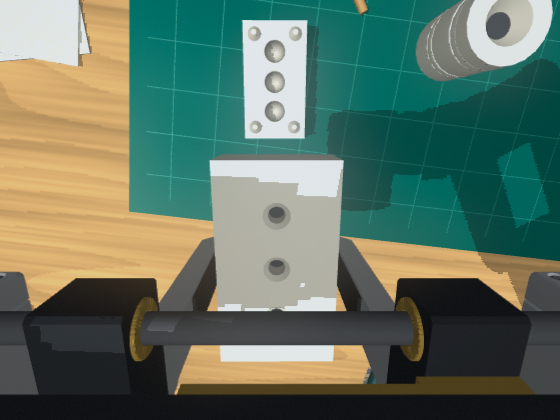

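View pics/w21r.png

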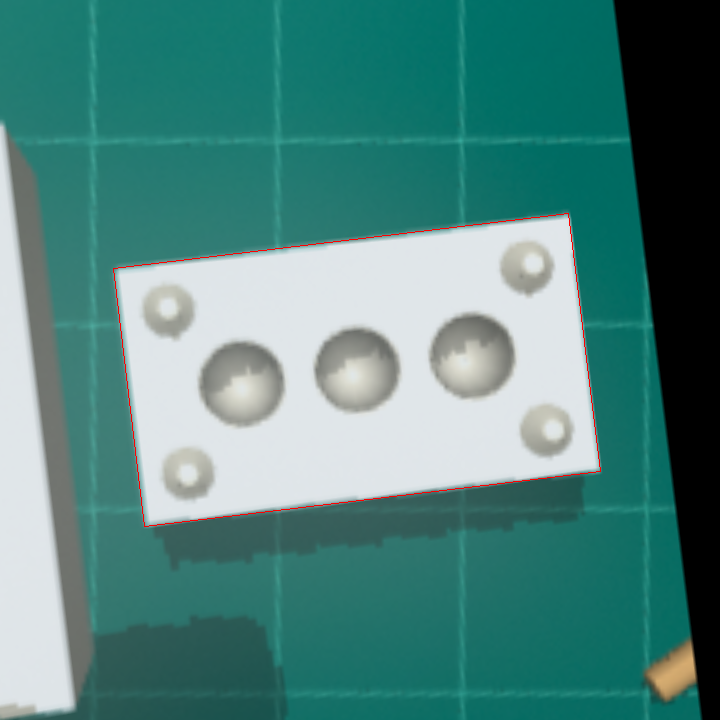

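```bash
python3 -c "
from h import *
print(tooly(277,161,-.029),tooly(277,268,-.029),tooly(211,161,-.029),tooly(343,161,-.029))
go(.387,.2862,.075,-83.1)"
```

```text
[ 0.0011 -0.029   0.0574] [ 0.0012 -0.029   0.0013] [-0.0306 -0.029   0.0573] [ 0.0329 -0.029   0.0574]
shift [ -1.3 121.5 117.4] turn [0. 0. 0.]
```

```bash
python3 -m creep '[[0,5,55,0,0,0,200],[-2,40,117,0,0,0,200],[-2,85,117,0,0,0,200],[-2,118,117,0,0,0,200],[-2,118,117,0,0,0,200]]'; python3 -m creep '[[0,0,0,0,0,0,200],[0,0,0,0,0,0,200],[0,0,0,0,0,0,200]]';python3 - <<'E'
from h import *
C=cam("wrist"); cv2.imwrite("pics/w22.png",cv2.resize(C[0][120:320,190:370],None,fx=3,fy=3,interpolation=cv2.INTER_CUBIC))
C=cam("scene"); cv2.imwrite("pics/s22.png",cv2.resize(C[0][110:280,300:550],None,fx=3,fy=3))
go(.387,.2862,.037,-83.1)
E
```

```text
time: 30.65
tool_pos: [0.384, 0.2853, 0.075]
ee_rot: [-1.579, -0.004, -1.45]
wrist_force: [-0.5, -0.8, -2.0]
width: 0.0638
time: 31.02
tool_pos: [0.3867, 0.2874, 0.0807]
ee_rot: [-1.568, 0.001, -1.449]
wrist_force: [-0.4, -0.1, -2.5]
width: 0.0635
shift [ 1.1 43.   0.6] turn [-0.1  0.1 -0. ]
```

View pics/w22.png

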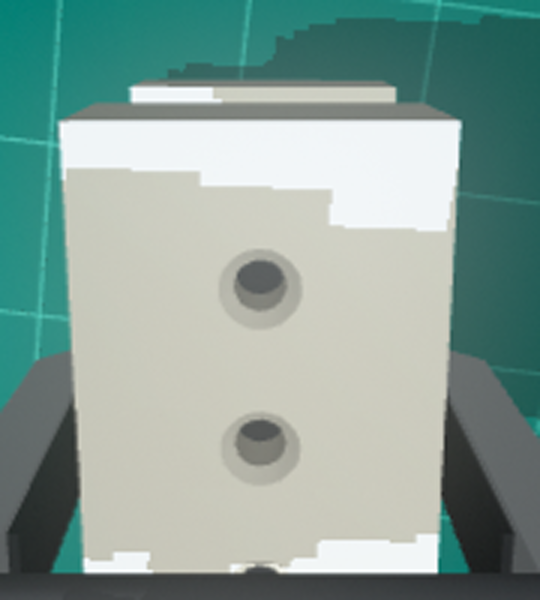

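View pics/s22.png

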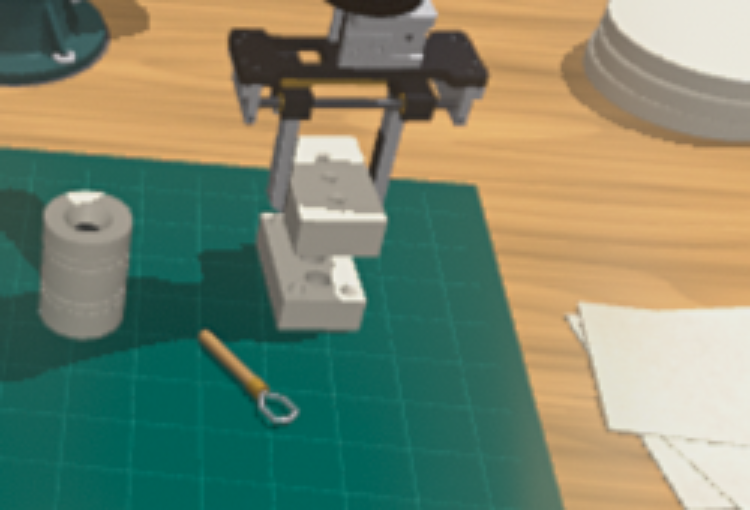

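```bash
python3 -c "
from h import *
for a,b,r,t in((233.3,322,148.7,.048),(209.3,343.7,160.3,-.029),(222.3,331,154.3,.005)): print(tooly(a,r,t),tooly(b,r,t))"
```

```text
[-0.0302  0.048   0.058 ] [0.0337 0.048  0.058 ]
[-0.0314 -0.029   0.0577] [ 0.0332 -0.029   0.0577]
[-0.0309  0.005   0.0576] [0.0329 0.005  0.0577]
```

```bash
python3 -m creep '[[1,12,0,0,0,0,200],[1,24,0,0,0,0,200],[1,32,0,0,0,0,200],[1,36,0,0,0,0,200],[1,38,0,0,0,0,200]]';python3 -m creep '[[0,1,0,0,0,0,200],[0,1,0,0,0,0,200]]'
python3 - <<'E'
from h import *
C=cam("scene"); cv2.imwrite("pics/s23.png",cv2.resize(C[0][110:280,300:550],None,fx=3,fy=3))
E
```

```text
time: 31.75
tool_pos: [0.3859, 0.2858, 0.0405]
ee_rot: [-1.571, -0.0, -1.449]
wrist_force: [-0.2, -0.2, -1.9]
width: 0.0638
time: 32.0
tool_pos: [0.3862, 0.2859, 0.0402]
ee_rot: [-1.57, 0.0, -1.449]
wrist_force: [-0.2, -0.0, -2.2]
width: 0.0637
```

View pics/s23.png

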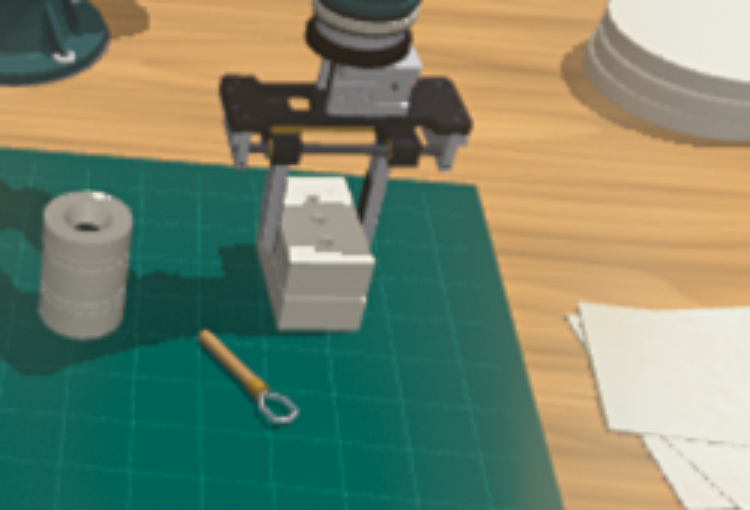

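```bash
python3 -m creep '[[0,1,0,0,0,0,200],[0,2,0,0,0,0,200]]'; python3 -m creep '[[0,1,0,0,0,0,200]]'; python3 -m creep '[[0,1,0,0,0,0,200]]'
```

```text
time: 32.3
tool_pos: [0.386, 0.2859, 0.038]
ee_rot: [-1.571, 0.0, -1.449]
wrist_force: [-0.3, 0.2, -3.1]
width: 0.0638
time: 32.42
tool_pos: [0.3859, 0.2858, 0.0369]
ee_rot: [-1.571, -0.0, -1.449]
wrist_force: [1.0, -0.8, -2.2]
width: 0.0641
time: 32.55
tool_pos: [0.386, 0.2858, 0.0368]
ee_rot: [-1.571, -0.0, -1.449]
wrist_force: [-2.8, -2.1, 7.2]
width: 0.0638
```

```bash
python3 -m creep '[[0,0,0,0,0,0,120],[0,0,0,0,0,0,60],[0,0,0,0,0,0,0],[0,0,0,0,0,0,0]]'; python3 -m creep '[[0,-20,0,0,0,0,0],[0,-70,0,0,0,0,0],[0,-130,0,0,0,0,0],[0,-160,0,0,0,0,0],[0,-160,0,0,0,0,0]]'; python3 -m creep '[[0,0,-40,0,0,0,0],[0,0,-60,0,0,0,0],[0,0,-60,0,0,0,0],[0,0,-60,0,0,0,0]]'
python3 - <<'E'
from h import *
C=cam("scene"); cv2.imwrite("pics/s24.png",cv2.resize(C[0][120:320,80:480],None,fx=2,fy=2))
C=cam("wrist"); cv2.imwrite("pics/w24.png",C[0])
fit("wrist",(.388,.286),.066,"w24r",cam_=C)
C=cam("top"); cv2.imwrite("pics/t24.png",cv2.resize(C[0][130:330,100:480],None,fx=2,fy=2))
for t in "pod_stand_foot long_top_centre square_top_centre body_ring_centre pouring_collar_centre".split():
    for c in ("scene","top"): print(t,c,robot.landmark_of(t,c)[:1])
E
```

```text
time: 33.05
tool_pos: [0.386, 0.2858, 0.0358]
ee_rot: [-1.571, -0.0, -1.449]
wrist_force: [-0.5, 0.8, -0.9]
width: 0.0887
time: 33.67
tool_pos: [0.3875, 0.2867, 0.1988]
ee_rot: [-1.565, 0.003, -1.449]
wrist_force: [0.5, -0.1, -0.4]
width: 0.0943
time: 34.17
tool_pos: [0.3265, 0.2783, 0.1946]
ee_rot: [-1.572, -0.001, -1.449]
wrist_force: [0.0, 0.7, 0.3]
width: 0.0938
w24r thr 126.0 rect c 0.3873 0.2854 size 0.0648 0.1147 angle of w-side(world deg) -83.0 circ 0.3874 0.2852 0.0652
pod_stand_foot scene [{'point': [0.3981, -0.2586, 0.0125], 'p': 0.92}]
pod_stand_foot top [{'point': [0.3952, -0.2599, 0.0121], 'p': 0.66}]
long_top_centre scene [{'point': [0.3884, 0.291, 0.0482], 'p': 0.59}]
long_top_centre top []
square_top_centre scene [{'point': [0.4547, -0.0809, 0.0503], 'p': 0.95}]
square_top_centre top [{'point': [0.4493, -0.0775, 0.0507], 'p': 0.92}]
body_ring_centre scene [{'point': [0.4454, 0.1045, 0.0461], 'p': 0.64}]
body_ring_centre top [{'point': [0.4492, 0.1059, 0.0502], 'p': 0.56}]
pouring_collar_centre scene [{'point': [0.3834, 0.2902, 0.0314], 'p': 0.73}]
pouring_collar_centre top [{'point': [0.4436, 0.104, 0.0829], 'p': 0.64}]
```

View pics/s24.png

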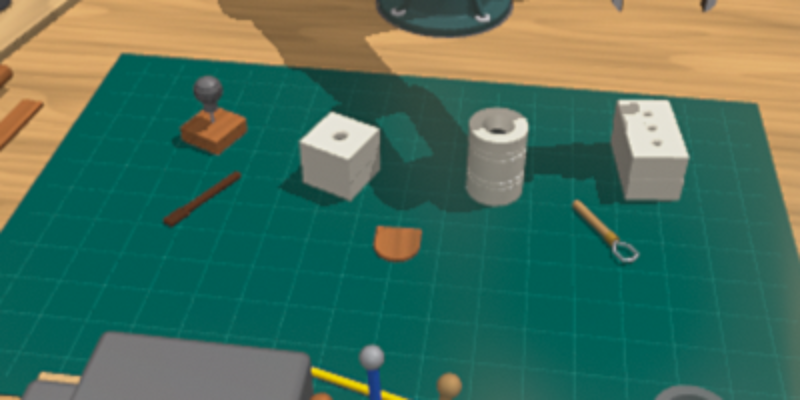

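View pics/w24.png

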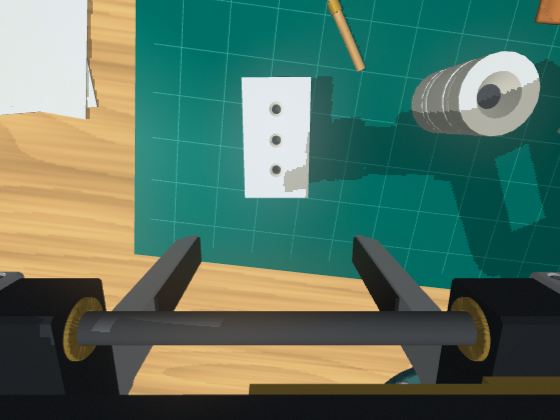

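View pics/t24.png

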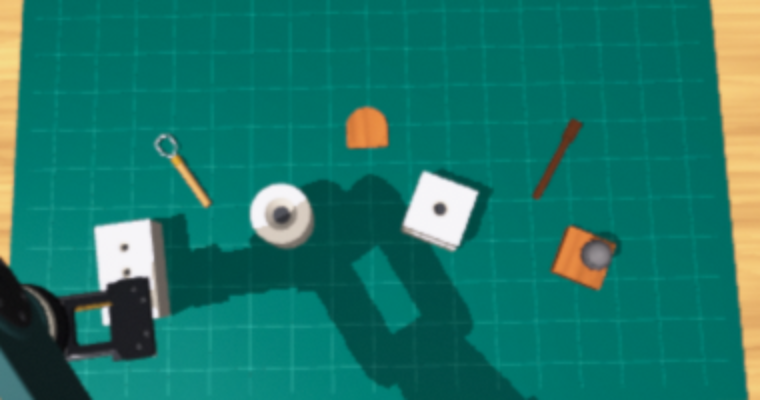

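The scene view shows all three stacks closed and lined up: square at (340,150), round at (497,155) and long at (650,150). The pod at (210,110) hasn't moved and the gripper is clear, so I'm handing in the job.

```bash
python3 -c "
from bench import robot
print(robot.close_job())"
```

```text
the job is handed in; nothing more can be done
None
```

All three moulds are assembled on the mat, and I handed the job in at about 35 s of the 109 s allowed. No verdict came back.

**What I did:** I put the square top on its base, the body ring on the round base, the collar on the ring, and the long top on its base. Before each final descent I checked alignment with the wrist camera. I then lowered each part in steps of 1 mm or less until it touched, at 4–11 N.

**Last checks:**
- **Seating:** each part met its match at the closed height I had worked out, within about 1 mm. The scene picture shows flush seams and aligned outlines on all three stacks.
- **Long top:** the wrist picture puts its centre at (0.387, 0.285) m, about 1.4 mm from where I measured its base. Its sides line up to about 0.1°.
- **Clay pod:** the stand stayed where it was, within the 2–3 mm detector noise.
- **Gripper:** it was raised and clear of everything at the end.

**Checks that failed or disagreed:**
- The detector found no long top in the top picture, where the arm partly hid it.
- In the scene picture it reported the collar on the long mould, at (0.383, 0.290) m. The pictures and the top-camera detection, at (0.444, 0.104) m, put it on the ring.
- The two cameras differed by about 6 mm on the square top's position, which is slightly more than their stated error of about 4 mm.

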